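# Pack the lacquer lunch box in two layers

## Task

Pack the black lacquer lunch box in layers. Stand the screw-top glass jar upright on the bottom, in the free end beside the celadon dish; take the divider off its slanted stand and lay it level on the ledges above them, finger grip up; then lay the aluminium chopstick case flat on the divider, lengthwise, beside the finger grip. Set the glass down gently, and leave the celadon dishes where they are.

Things in the scene. Friction and masses are not known exactly. Their poses are not given: they have to be found in the camera images.
- lunch_box: Open lacquered lunch box, black outside, red inside, fixed. Origin: centre of its underside; x along the short side, y along the long side, z up. Outside 196 (x) by 252 (y), rim at z = 94; walls and floor 8 thick; inside 180 (x) by 236 (y). Along the inside of each short end wall runs a ledge 14 wide (y = 104 to 118 and -104 to -118), top at z = 60; the divider rests on the two.
- box_floor (a point): Middle of the box's inner floor (8 above its underside, 52 below the ledge tops), axes as the box. A celadon dish stands at about y = +55 or -55; the jar's place is the free end, about y = -55 or +55, on the opposite side from the dish. A round white paper liner 80 wide, of no thickness, lies there.
- dish_packed_mid (a point): Centre, half-way up, of the shallow round celadon (grey-green) dish that already stands on the box's bottom at one end: rim diameter 82, 26 high. It stays there.
- jar_mid (a point): Centre (24 above its underside) of the round glass jar with a screwed-on steel lid: 61 diameter glass, lid 62 diameter from 31 to 48 above the underside; 48 high in all; about 220 g. Stands on the sideboard to the left or right. z up.
- stand: Slanted bamboo drying stand, fixed to the sideboard; origin at the centre of its footprint (about 155 by 200). Its resting face rises towards the stand's own +x at 27 degrees (0.47 rad) from level and faces the robot; a low lip (9 off the face) along the lower edge holds the divider.
- divider_grip (a point): Centre of the divider's black finger cleat. Divider: red plate 170 (x) by 226 (y) by 6, 200 g; cleat on the middle of its upper face, 28 wide (x), 60 long (y), 10 tall. This point is 5 above the plate's face, 11 above its underside; z is the plate's normal, at first tipped 27 degrees back to the robot. Fits the box either way round, 5 play per side; on the ledges this point is at box z = 71.
- case_mid (a point): Centre (9 above its underside) of the closed aluminium chopstick case: bar 185 (x, its length) by 24 (y) by 18 high, about 70 g; the sliding cover is let into its top face. Lies on the sideboard on the left or right, on the other side from the jar. On the divider there is a lane about 76 wide on each side of the cleat.
- dish_front_mid (a point): Centre, half-way up, of a celadon dish on the sideboard between the box or stand and the robot: rim diameter 80, 24 high. A bystander.
- dish_side_mid (a point): Centre, half-way up, of the third celadon dish, also on the sideboard towards the robot: rim diameter 90, 25 high. A bystander.
Not all that is in view belongs to the job. What is meant by the part that bears case_mid is not pink, and is the smaller of those in its own colour.

How it is judged (in metres and radians):
On the way, in this order (a step that is already met when the one before it is completed fails the run):
1. the jar stands upright on the bottom of the box, let go (x of jar_mid in the frame of lunch_box between -0.06 and 0.06 m and y of jar_mid in the frame of lunch_box between -0.075 and 0.075 m and z of jar_mid in the frame of lunch_box between 0.029 and 0.035 m and angle between jar_mid's own z axis and vertical below 0.06 rad and contact force between jar and the fingers below 0.1 N), for 0.2 s.
2. the divider lies level on both ledges, finger grip up, over the jar and the dish, let go (x of jar_mid in the frame of lunch_box between -0.06 and 0.06 m and y of jar_mid in the frame of lunch_box between -0.075 and 0.075 m and z of jar_mid in the frame of lunch_box between 0.029 and 0.035 m and angle between jar_mid's own z axis and vertical below 0.06 rad and x of divider_grip in the frame of lunch_box between -0.009 and 0.009 m and y of divider_grip in the frame of lunch_box between -0.009 and 0.009 m and z of divider_grip in the frame of lunch_box between 0.0685 and 0.0735 m and angle between divider_grip's own z axis and vertical below 0.03 rad and contact force between divider and the fingers below 0.1 N), for 0.2 s.
At the end, for the whole second after the job is handed in: Jar upright (0.06 rad) on the bottom in the free end, height within 3 mm; divider on both ledges, cleat up, within 2.5 mm of seated height, tilt under 0.03 rad; case on it beside the cleat, within 2.5 mm of its height, tilt under 0.05, lengthwise within 0.2 rad, centred within 35 mm; all still (x of jar_mid in the frame of lunch_box between -0.06 and 0.06 m and y of jar_mid in the frame of lunch_box between -0.075 and 0.075 m and z of jar_mid in the frame of lunch_box between 0.029 and 0.035 m and angle between jar_mid's own z axis and vertical below 0.06 rad and x of divider_grip in the frame of lunch_box between -0.009 and 0.009 m and y of divider_grip in the frame of lunch_box between -0.009 and 0.009 m and z of divider_grip in the frame of lunch_box between 0.0685 and 0.0735 m and angle between divider_grip's own z axis and vertical below 0.03 rad and z of case_mid in the frame of divider_grip between 0.0015 and 0.0065 m and x of case_mid in the frame of divider_grip between -0.09 and 0.09 m and y of case_mid in the frame of divider_grip between -0.035 and 0.035 m and angle between case_mid's own z axis and vertical below 0.05 rad and angle between the x axis of case_mid and the y axis of lunch_box, either way round below 0.2 rad and linear speed of each of jar, divider, case below 0.02 m/s); the robot touches nothing.
It fails at once if the glass jar is dropped (falls free, faster than 0.4 m/s, more than about 8 mm) (contact force between jar and the fingers below 0.1 N and linear speed of jar above 0.4 m/s).
It fails at once if the glass jar is banged down on the box or knocked against the celadon dish in it (contact force between jar and lunch_box above 150 N or contact force between jar and dish_packed above 40 N).
It fails at once if a celadon dish is shoved more than 20 mm (distance of any of dish_packed_mid, dish_front_mid, dish_side_mid from where it was at the start of the episode above 0.02 m).
It also fails if it takes over 72 s, if anything falls off the work surface, if the arm or the gripper's body presses on something with over 40 N, if the wrist force passes 120 N, or if a joint passes its speed limit or range.

## Robot

A 7-joint arm with a two-finger parallel gripper is mounted at the origin on the work surface. World frame = base frame: x ahead of the robot, y to its left, z up, the work surface at z = 0. Lengths are in mm, angles in rad, forces in N, time in s.
With the tool pointing down it reaches from about 350 to 900 mm from the base axis. Payload 19.9 kg.
Tool frame: the origin (TCP) lies at the very end of the fingers, on their centre line; the grasp point (between the pads) lies 19 mm behind it; z points along the fingers, y is the line along which they close (so a half turn about z gives the same grasp; the last joint's range is limited). The gripper opens to 85 mm and grips with 20 to 120 N. Pads are 22 mm wide; open, the fingers measure 114 mm over their backs; the gripper's body (76 mm by 85 mm) begins 54 mm behind the grasp point. The pads swing forward as they close: fully open they stand 13 mm farther back than shut.
Start: joints at [-1.345, 0.417, -0.01, 1.614, 0.005, 1.111, -0.053], TCP at [164.769, 602.87, 231.26] pointing down, gripper open.
Joint ranges: [-2.81, 2.81], [-0.39, 2.02], [-1.27, 1.25], [0.06, 2.57], [-1.19, 4.33], [0.19, 2], [-2.82, 2.82]. Speed limits (rad/s): [1.89, 1.89, 2.39, 2.39, 3.01, 3.01, 3.01].

## Interface

Orientations are given as [roll, pitch, yaw] about the fixed x, y, z axes, in that order (R = Rz(yaw) Ry(pitch) Rx(roll)).
In Python, from rig import telemetry, vision, arm gives the robot as it stands.
- The arm moves only by the tool apply_moves, never from a script. Its argument "deltas" is a list of rows, each an object of numbers: "dx", "dy", "dz": the shift along the tool's x, y, z each as a share of 400 mm, from -1 to 1; "roll": the turn about the tool's z as a share of pi/4 rad, from -1 to 1; "grip": the opening, from -1 (shut) to 1 (fully open). A call has exactly 5 rows; each row shifts and turns the commanded pose from where the row before left it, along the tool's axes as they then stand; what a row does not reach is not made up. A row lasts 1/8 s, in which the tool goes at most 62.5 mm and 10.7 degrees, less where a joint would pass 70% of its speed; a pose out of reach is approached as far as the arm can. A call with a number of a shift or a turn outside -1 to 1 is refused whole. A call with a gripper value outside its range is refused whole. The fingers move at their own pace and stop on an object; the grip force is fixed at half the most. Time passes only in rows, so rows that do not move let the fingers close, or fill a call up. It gives the time, the measured TCP pose, the force, the opening and the grip force at its end, in the units of the state.
- telemetry.observe(): the state, without advancing time (a new reading comes with each control period).
- vision.grab_frame(name): name is "side" or "top" or "wrist"; returns (picture, depth): 420x560x3 uint8, red, green, blue; 420x560 float32, mm along the optical axis (not along the pixel's ray), 0 where there is no reading.
- vision.get_calibration(name): a dict with "fx", "fy", "cx", "cy" (pixels), "world_from_camera" (4x4, takes a point from camera to world coordinates). Camera axes: x right, y down, z forward; pixel columns grow to the right and rows downward; lengths in mm; the calibration is good to about 2 mm. A picture is of the moment at which its call begins: read the wrist's pose just before it. get_calibration takes no time and is no camera call; for the wrist camera it gives the pose at the moment of the call.
- arm.finish_job(): hands the job in; it is judged then, once.
The state is a dict: "clock": time; "q": joint angles; "qvel": joint speeds; "tau": joint torques, N m; "eef_pos": TCP position; "orientation": TCP orientation; "contact_force": force on the tool from outside, world axes, zero at the start; "wrist_torque": the same for the moment, N m; "gripper_width": finger opening in mm; "finger_force": force on a finger pad.
Only numpy, scipy, OpenCV 4.12 (cv2) and the standard library are available. Lean on these libraries where they do the work, as an engineer would, in place of code of your own. Each camera call takes 0.05 s, during which the arm holds its last target. There are 200 camera calls.

## Working session

There is one attempt and no reset: what is moved stays moved. The work goes in short steps, Python scripts to look and compute and a tool call to move; the robot and the scene stay as the last step left them, time stands still between calls to the robot, and variables do not carry over. Pictures are saved under pics/ and viewed, at most 10 in all, crops included, and the job is handed in when it is done.

Besides the shell and the picture viewer there is one more tool, called after "Call:" as name([rows], argument=value, ...), one row to a line, values as JSON. apply_moves: Moves the arm, as the interface text tells. Shift numbers are shares of 400 mm and turn numbers shares of pi/4 rad, none past 1 either way. Its arguments: {"type":"object","properties":{"deltas":{"type":"array","items":{"type":"object","properties":{"dx":{"type":"number"},"dy":{"type":"number"},"dz":{"type":"number"},"roll":{"type":"number"},"grip":{"type":"number"}}}}},"required":["deltas"]}

```bash
ls; mkdir -p pics; cat > h.py <<'E'
import numpy as np, cv2
from rig import telemetry, vision, arm
def grab(n):
    K=vision.get_calibration(n); im,d=vision.grab_frame(n); return im,d,K
def cloud(d,K):
    v,u=np.mgrid[:d.shape[0],:d.shape[1]]
    P=np.stack([(u-K['cx'])/K['fx']*d,(v-K['cy'])/K['fy']*d,d,np.ones_like(d)],-1)
    W=(P@np.array(K['world_from_camera']).T)[...,:3]; W[d<=0]=np.nan
    return W
E
python3 - <<'E'
from h import *
s=telemetry.observe(); print(s['clock'],s['eef_pos'],s['orientation'],s['gripper_width'])
for n in ('top','side'):
    im,d,K=grab(n); np.savez(n+'0.npz',im=im,W=cloud(d,K)); cv2.imwrite(f'pics/{n}0.png',im[...,::-1]); print(np.round(K['world_from_camera'],3),K['fx'],K['cx'],K['cy'])
E
```

```text
pics
0.0 [164.67292892 602.54851538 230.65359203] [-3.14034654e+00  8.19976059e-05  2.87482554e+00] 85.21805730708084
[[ 2.400000e-02 -9.930000e-01  1.120000e-01  3.372030e+02]
 [-9.990000e-01 -2.100000e-02  2.500000e-02  6.477300e+01]
 [-2.300000e-02 -1.120000e-01 -9.930000e-01  1.377965e+03]
 [ 0.000000e+00  0.000000e+00  0.000000e+00  1.000000e+00]] 491.0911427105215 286.0477804358527 210.43712110546994
[[-9.670000e-01 -1.330000e-01  2.170000e-01  1.286300e+02]
 [-2.540000e-01  4.820000e-01 -8.380000e-01  1.299484e+03]
 [ 7.000000e-03 -8.660000e-01 -5.000000e-01  8.362810e+02]
 [ 0.000000e+00  0.000000e+00  0.000000e+00  1.000000e+00]] 442.95401916692794 275.284262398044 205.52914456805226
```

View pics/top0.png

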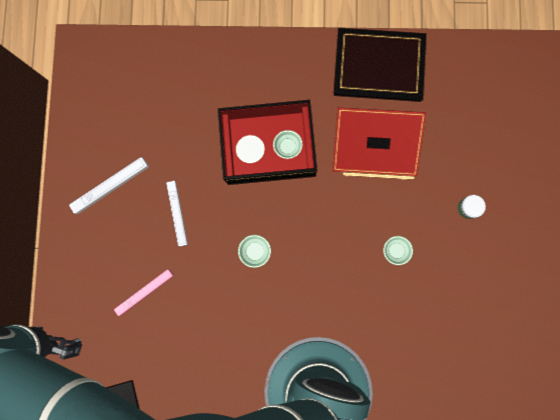

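View pics/side0.png

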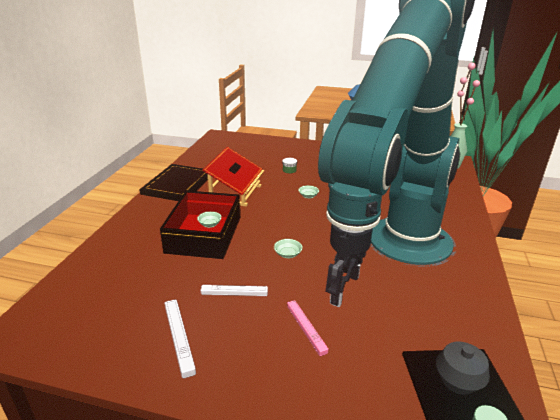

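The top view shows the box at (267,142) with its liner (250,149) on the left and the dish (287,144) on the right. The divider on its stand is at (378,143), the jar at (473,206), and the smaller silver case at (177,213). The side view agrees with this.

```bash
python3 - <<'E'
from h import *
z=np.load('top0.npz'); im=z['im'].astype(int); W=z['W']
v,u=np.mgrid[:420,:560]
def box(a,b,c,d): return (u>=a)&(u<=b)&(v>=c)&(v<=d)
def rect(P,l):
    r=cv2.minAreaRect(P[:,:2].astype(np.float32)); print(l,len(P),np.round(r[0],1),np.round(r[1],1),round(r[2],2),'med',np.round(np.median(P,0),1),'z',np.round(np.percentile(P[:,2],[5,95]),1)); print(np.round(cv2.boxPoints(r),1).tolist())
Z=W[...,2]
m=box(205,328,90,195)&(Z>86)&(Z<104); rect(W[m],'rim')
m=box(205,328,90,195)&(Z>52)&(Z<68); rect(W[m],'ledge')
R,G,B=im[...,0],im[...,1],im[...,2]
m=box(230,270,130,166)&(R>200)&(G>200)&(B>200); rect(W[m],'liner')
m=box(268,308,125,165)&(G>R+5)&(Z>12); rect(W[m],'packed dish')
m=box(450,495,185,228)&(Z>40); rect(W[m],'jar'); 
m=box(160,195,172,255)&(Z>12); rect(W[m],'case')
m=box(50,155,145,225)&(Z>8); rect(W[m],'bigcase')
m=box(325,432,103,178)&(R>130)&(G<75)&(Z>15); P=W[m]; 
c=P.mean(0); U,S,Vt=np.linalg.svd(P-c,full_matrices=False); n=Vt[2]*np.sign(Vt[2,2]); print('n',n,np.degrees(np.arccos(n[2])),S[2]/len(P)**.5)
r=(P-c)@n; P=P[abs(r)<4]; c=P.mean(0);U,S,Vt=np.linalg.svd(P-c,full_matrices=False); n=Vt[2]*np.sign(Vt[2,2]);print('n',n,np.degrees(np.arccos(n[2])),c)
h=np.array([n[0],n[1],0]);h/=np.linalg.norm(h); print('facing yaw',np.degrees(np.arctan2(h[1],h[0])))
ex=np.cross(np.cross(n,-h),n);ex/=np.linalg.norm(ex);ey=np.cross(n,ex)
q=np.c_[(P-c)@ex,(P-c)@ey,(P-c)@n]; rr=cv2.minAreaRect(q[:,:2].astype(np.float32)); print(rr, 'centre',c+ex*rr[0][0]+ey*rr[0][1])
m=box(360,396,132,156)&(R<60)&(G<60)&(Z>15); P=W[m]; q=np.c_[(P-c)@ex,(P-c)@ey,(P-c)@n]; rr=cv2.minAreaRect(q[:,:2].astype(np.float32)); print('cleat',rr,np.median(P,0),np.median(q,0),'xyz',c+ex*rr[0][0]+ey*rr[0][1],ex,ey)
for l,b in (('d1',box(232,275,230,272)),('d2',box(380,416,233,270))):
    rect(W[b&(Z>12)],l)
E
```

```text
rim 1136 [673.5 153.5] [198.2 252.5] 6.57 med [678.5 158.3  93.6] z [88.1 98.3]
[[560.7000122070312, 267.5], [589.5, 16.700000762939453], [786.4000244140625, 39.400001525878906], [757.5999755859375, 290.20001220703125]]
ledge 893 [670.2 153.6] [190.3 248.8] 6.59 med [682.4 168.7  60.4] z [54.8 66.2]
[[561.4000244140625, 266.20001220703125], [589.9000244140625, 19.100000381469727], [778.9000244140625, 40.900001525878906], [750.4000244140625, 288.1000061035156]]
liner 597 [665.3 209.1] [77.4 57.5] 42.25 med [nan nan nan] z [nan nan]
[[617.2999877929688, 204.3000030517578], [656.0, 161.8000030517578], [713.2999877929688, 213.8000030517578], [674.5999755859375, 256.3999938964844]]
packed dish 544 [675.4  99.5] [75.4 75.7] 1.14 med [679.7 100.8  21.8] z [12.8 35.7]
[[636.9000244140625, 136.60000610351562], [638.5, 60.900001525878906], [713.9000244140625, 62.400001525878906], [712.4000244140625, 138.10000610351562]]
jar 430 [ 509.4 -408.8] [61.7 60.4] 41.26 med [ 509.3 -408.    47.9] z [42.9 52.1]
[[466.29998779296875, -406.5], [506.1000061035156, -451.79998779296875], [552.4000244140625, 
[... 1013 characters left out ...]
141175 -139.20999354  119.35779554] [-1.05936245  0.7895037   9.89271528] xyz [ 666.03747245 -139.34563558  110.49007453] [ 0.89021738 -0.03605891  0.45410656] [ 4.04725501e-02  9.99180651e-01 -3.46944695e-18]
d1 402 [375.3 183.3] [88.  85.8] 1.9 med [377.2 188.8  20.3] z [12.6 27.9]
[[329.8999938964844, 224.6999969482422], [332.70001220703125, 138.89999389648438], [420.6000061035156, 141.89999389648438], [417.79998779296875, 227.60000610351562]]
d2 321 [ 386.4 -210.1] [76.9 76.5] 19.29 med [ 385.3 -215.2   19.7] z [12.4 26.5]
[[337.3999938964844, -186.6999969482422], [362.70001220703125, -258.8999938964844], [435.29998779296875, -233.39999389648438], [410.1000061035156, -161.1999969482422]]
```

```bash
cat >> h.py <<'E'
import json
def plan(wps, start=None, grip=1):
    """wps: (x,y,z,yawdeg,rows); prints uniform rows per leg, in calls of 5"""
    if start is None:
        s=telemetry.observe(); start=[*s['eef_pos'],np.degrees(s['orientation'][2])]
        print('at',np.round(start,1),'F',np.round(s['contact_force'],1),'w',round(s['gripper_width'],1))
    p=np.array(start,float); rows=[]
    for *t,n in wps:
        t=np.array(t,float); D=(t[:3]-p[:3])/n; dyaw=((t[3]-p[3]+180)%360-180)/n
        for i in range(n):
            a=np.radians(p[3]+i*dyaw); c,s_=np.cos(a),np.sin(a)
            rows.append([D@[c,s_,0]/400, D@[s_,-c,0]/400, -D[2]/400, -dyaw/45])
        p=t
    for i in range(0,len(rows),5):
        print([[round(float(x),3)+0 for x in r] for r in rows[i:i+5]])
E
python3 - <<'E'
from h import *
plan([(400,400,240,130,5),(480,100,240,96.6,5),(510,-170,240,96.6,5),(509.4,-408.8,140,96.6,5)])
E
```

```text
at [164.7 602.6 230.7 164.7] F [-0.1  0.  -0.5] w 85.6
[[-0.14, -0.067, -0.005, 0.154], [-0.147, -0.049, -0.005, 0.154], [-0.152, -0.031, -0.005, 0.154], [-0.155, -0.012, -0.005, 0.154], [-0.155, 0.006, -0.005, 0.154]]
[[-0.141, -0.066, 0.0, 0.148], [-0.147, -0.049, 0.0, 0.148], [-0.152, -0.032, 0.0, 0.148], [-0.155, -0.014, 0.0, 0.148], [-0.155, 0.004, 0.0, 0.148]]
[[-0.136, -0.001, 0.0, 0.0], [-0.136, -0.001, 0.0, 0.0], [-0.136, -0.001, 0.0, 0.0], [-0.136, -0.001, 0.0, 0.0], [-0.136, -0.001, 0.0, 0.0]]
[[-0.119, -0.014, 0.05, 0.0], [-0.119, -0.014, 0.05, 0.0], [-0.119, -0.014, 0.05, 0.0], [-0.119, -0.014, 0.05, 0.0], [-0.119, -0.014, 0.05, 0.0]]
```

Call:
apply_moves([
  {"dx": -0.14,"dy": -0.067,"dz": -0.005,"roll": 0.154,"grip": 1},
  {"dx": -0.147,"dy": -0.049,"dz": -0.005,"roll": 0.154,"grip": 1},
  {"dx": -0.152,"dy": -0.031,"dz": -0.005,"roll": 0.154,"grip": 1},
  {"dx": -0.155,"dy": -0.012,"dz": -0.005,"roll": 0.154,"grip": 1},
  {"dx": -0.155,"dy": 0.006,"dz": -0.005,"roll": 0.154,"grip": 1},
])

```text
clock: 0.72
eef_pos: [401.3, 398.9, 241.3]
orientation: [-3.141, -0.0, 2.266]
contact_force: [0.2, 0.9, 1.1]
gripper_width: 85.5
finger_force: 0.0
```

Call:
apply_moves([
  {"dx": -0.141,"dy": -0.066,"dz": 0,"roll": 0.148,"grip": 1},
  {"dx": -0.147,"dy": -0.049,"dz": 0,"roll": 0.148,"grip": 1},
  {"dx": -0.152,"dy": -0.032,"dz": 0,"roll": 0.148,"grip": 1},
  {"dx": -0.155,"dy": -0.014,"dz": 0,"roll": 0.148,"grip": 1},
  {"dx": -0.155,"dy": 0.004,"dz": 0,"roll": 0.148,"grip": 1},
])

```text
clock: 1.35
eef_pos: [480.1, 98.4, 241.4]
orientation: [3.141, -0.0, 1.685]
contact_force: [1.5, 0.3, 0.9]
gripper_width: 85.3
finger_force: 0.0
```

Call:
apply_moves([
  {"dx": -0.136,"dy": 0,"dz": 0,"roll": 0,"grip": 1},
  {"dx": -0.136,"dy": 0,"dz": 0,"roll": 0,"grip": 1},
  {"dx": -0.136,"dy": 0,"dz": 0,"roll": 0,"grip": 1},
  {"dx": -0.136,"dy": 0,"dz": 0,"roll": 0,"grip": 1},
  {"dx": -0.136,"dy": 0,"dz": 0,"roll": 0,"grip": 1},
])

```text
clock: 1.98
eef_pos: [512.1, -171.3, 241.3]
orientation: [3.142, -0.0, 1.689]
contact_force: [-0.2, 0.3, 0.5]
gripper_width: 85.4
finger_force: 0.0
```

Call:
apply_moves([
  {"dx": -0.119,"dy": -0.014,"dz": 0.05,"grip": 1},
  {"dx": -0.119,"dy": -0.014,"dz": 0.05,"grip": 1},
  {"dx": -0.119,"dy": -0.014,"dz": 0.05,"grip": 1},
  {"dx": -0.119,"dy": -0.014,"dz": 0.05,"grip": 1},
  {"dx": -0.119,"dy": -0.014,"dz": 0.05,"grip": 1},
])

```text
validation failed for argument at $.de...
```

```bash
python3 - <<'E'
from h import *
im,d,K=grab('wrist'); W=cloud(d,K); cv2.imwrite('pics/w1.png',im[...,::-1])
Z=W[...,2]; m=(Z>38)&(Z<58)&(np.hypot(W[...,0]-509,W[...,1]+409)<45); P=W[m]
print(len(P)); 
if len(P)>20:
    r=cv2.minAreaRect(P[:,:2].astype(np.float32)); print(r,np.median(P,0),cv2.minEnclosingCircle(P[:,:2].astype(np.float32)))
plan([(509.4,-408.8,60,96.77,3),(509.4,-408.8,14,96.77,7)])
E
```

```text
1119
((510.5609130859375, -399.9894104003906), (40.38213348388672, 62.50053024291992), 87.31250762939453) [ 510.65482421 -398.59475817   48.2623734 ] ((510.3267517089844, -410.2944030761719), 31.556602478027344)
at [ 511.4 -178.5  241.6   96.4] F [-6.3 -5.2 -3.1] w 85.6
[[-0.191, -0.023, 0.151, -0.003], [-0.19, -0.023, 0.151, -0.003], [-0.19, -0.024, 0.151, -0.003], [0.0, 0.0, 0.016, 0.0], [0.0, 0.0, 0.016, 0.0]]
[[0.0, 0.0, 0.016, 0.0], [0.0, 0.0, 0.016, 0.0], [0.0, 0.0, 0.016, 0.0], [0.0, 0.0, 0.016, 0.0], [0.0, 0.0, 0.016, 0.0]]
```

View pics/w1.png

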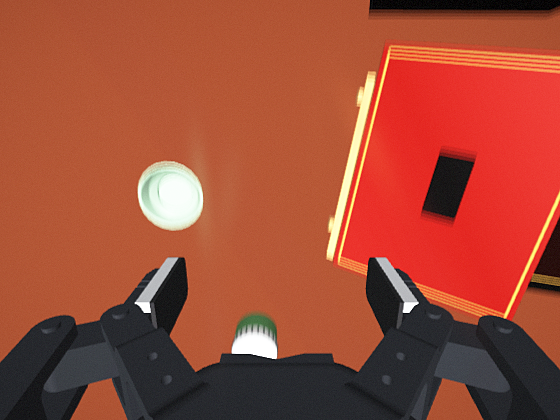

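The wrist view shows the jar lid at (256,335) near the bottom, the front dish at (170,195), and the divider cleat at (449,185). The jar centre comes out at about (510,-410), which agrees with the top view. The move was refused because `roll` was missing, so I'll replan.

```bash
python3 - <<'E'
from h import *
plan([(510,-409.8,140,96.6,5),(510,-409.8,64,96.6,3),(510,-409.8,14,96.6,7)])
E
```

```text
at [ 511.4 -178.5  241.6   96.4] F [-6.3 -5.2 -3.1] w 85.6
[[-0.115, -0.014, 0.051, -0.001], [-0.115, -0.014, 0.051, -0.001], [-0.115, -0.014, 0.051, -0.001], [-0.115, -0.014, 0.051, -0.001], [-0.115, -0.014, 0.051, -0.001]]
[[0.0, 0.0, 0.063, 0.0], [0.0, 0.0, 0.063, 0.0], [0.0, 0.0, 0.063, 0.0], [0.0, 0.0, 0.018, 0.0], [0.0, 0.0, 0.018, 0.0]]
[[0.0, 0.0, 0.018, 0.0], [0.0, 0.0, 0.018, 0.0], [0.0, 0.0, 0.018, 0.0], [0.0, 0.0, 0.018, 0.0], [0.0, 0.0, 0.018, 0.0]]
```

Call:
apply_moves([
  {"dx": -0.115,"dy": -0.014,"dz": 0.051,"roll": 0,"grip": 1},
  {"dx": -0.115,"dy": -0.014,"dz": 0.051,"roll": 0,"grip": 1},
  {"dx": -0.115,"dy": -0.014,"dz": 0.051,"roll": 0,"grip": 1},
  {"dx": -0.115,"dy": -0.014,"dz": 0.051,"roll": 0,"grip": 1},
  {"dx": -0.115,"dy": -0.014,"dz": 0.051,"roll": 0,"grip": 1},
])

```text
clock: 2.65
eef_pos: [511.3, -402.7, 138.3]
orientation: [-3.141, -0.0, 1.689]
contact_force: [0.8, 0.2, 0.4]
gripper_width: 85.6
finger_force: 0.0
```

Call:
apply_moves([
  {"dx": 0,"dy": 0,"dz": 0,"roll": 0,"grip": 1},
  {"dx": 0,"dy": 0,"dz": 0.045,"roll": 0,"grip": 1},
  {"dx": 0,"dy": 0,"dz": 0.045,"roll": 0,"grip": 1},
  {"dx": 0,"dy": 0,"dz": 0,"roll": 0,"grip": 1},
  {"dx": 0,"dy": 0,"dz": 0,"roll": 0,"grip": 1},
])

```text
clock: 3.28
eef_pos: [511.7, -401.2, 103.7]
orientation: [3.141, 0.0, 1.689]
contact_force: [-0.4, 0.6, 0.5]
gripper_width: 85.6
finger_force: 0.0
```

Call:
apply_moves([
  {"dx": -0.021,"dy": -0.007,"dz": 0.04,"roll": 0,"grip": 1},
  {"dx": 0,"dy": 0,"dz": 0.04,"roll": 0,"grip": 1},
  {"dx": 0,"dy": 0,"dz": 0.02,"roll": 0,"grip": 1},
  {"dx": 0,"dy": 0,"dz": 0,"roll": 0,"grip": 1},
  {"dx": 0,"dy": 0,"dz": 0,"roll": 0,"grip": 1},
])

```text
clock: 3.9
eef_pos: [509.8, -410.2, 63.7]
orientation: [3.141, 0.0, 1.689]
contact_force: [-0.4, 0.9, 1.0]
gripper_width: 85.7
finger_force: 0.0
```

Call:
apply_moves([
  {"dx": 0,"dy": 0,"dz": 0.031,"roll": 0,"grip": 1},
  {"dx": 0,"dy": 0,"dz": 0.031,"roll": 0,"grip": 1},
  {"dx": 0,"dy": 0,"dz": 0.031,"roll": 0,"grip": 1},
  {"dx": 0,"dy": 0,"dz": 0.031,"roll": 0,"grip": 1},
  {"dx": 0,"dy": 0,"dz": 0,"roll": 0,"grip": 1},
])

```text
clock: 4.53
eef_pos: [509.0, -409.8, 12.5]
orientation: [-3.14, -0.001, 1.689]
contact_force: [-0.4, 0.6, -0.8]
gripper_width: 85.6
finger_force: 0.0
```

```bash
python3 - <<'E'
from h import *
s=telemetry.observe();print(s['eef_pos'],s['contact_force'])
im,d,K=grab('wrist'); cv2.imwrite('pics/w2.png',im[...,::-1])
E
```

```text
[ 509.04759972 -409.83506438   12.51477697] [-0.43136939  0.62203963 -0.78634878]
```

View pics/w2.png

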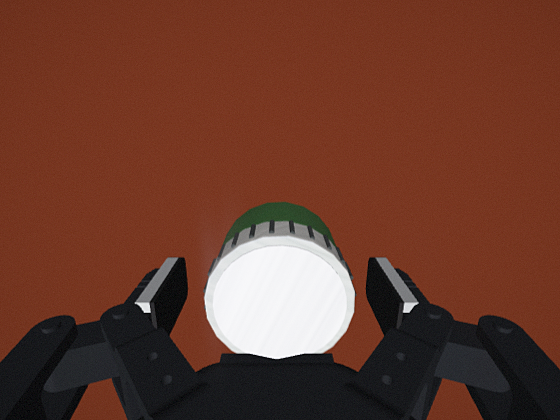

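The wrist view shows the lid at (280,300), centred between the pads at (163,285) and (392,285). Closing now.

Call:
apply_moves([
  {"dx": 0,"dy": 0,"dz": 0,"roll": 0,"grip": -1},
  {"dx": 0,"dy": 0,"dz": 0,"roll": 0,"grip": -1},
  {"dx": 0,"dy": 0,"dz": 0,"roll": 0,"grip": -1},
  {"dx": 0,"dy": 0,"dz": 0,"roll": 0,"grip": -1},
  {"dx": 0,"dy": 0,"dz": 0,"roll": 0,"grip": -1},
])

```text
clock: 5.2
eef_pos: [509.9, -410.4, 14.7]
orientation: [3.141, 0.001, 1.689]
contact_force: [-1.4, 2.3, 7.0]
gripper_width: 60.3
finger_force: 63.6
```

Call:
apply_moves([
  {"dx": 0,"dy": 0,"dz": -0.02,"roll": 0,"grip": -1},
  {"dx": 0,"dy": 0,"dz": -0.05,"roll": 0,"grip": -1},
  {"dx": 0,"dy": 0,"dz": -0.1,"roll": 0,"grip": -1},
  {"dx": 0,"dy": 0,"dz": -0.13,"roll": 0,"grip": -1},
  {"dx": 0,"dy": 0,"dz": 0,"roll": 0,"grip": -1},
])

```text
clock: 5.82
eef_pos: [511.0, -411.7, 139.1]
orientation: [3.136, 0.005, 1.689]
contact_force: [-0.2, -0.5, -3.1]
gripper_width: 60.2
finger_force: 65.5
```

```bash
python3 - <<'E'
from h import *
im,d,K=grab('side'); W=cloud(d,K); cv2.imwrite('pics/s1.png',cv2.resize(im[60:230,200:420,::-1],None,fx=3,fy=3))
t=np.radians(6.57); print('target',673.5-55.5*np.sin(t),153.5+55.5*np.cos(t))
plan([(500,-200,200,96.6,5),(560,40,200,96.6,5),(667.2,208.6,160,96.6,5)])
E
```

```text
target 667.1498561671378 208.63552097606373
at [ 510.4 -410.7  136.5   96.8] F [-0.3 -0.1 -3.9] w 60.4
[[0.105, 0.007, -0.032, 0.001], [0.105, 0.007, -0.032, 0.001], [0.105, 0.007, -0.032, 0.001], [0.105, 0.007, -0.032, 0.001], [0.105, 0.007, -0.032, 0.001]]
[[0.116, 0.044, 0.0, 0.0], [0.116, 0.044, 0.0, 0.0], [0.116, 0.044, 0.0, 0.0], [0.116, 0.044, 0.0, 0.0], [0.116, 0.044, 0.0, 0.0]]
[[0.078, 0.063, 0.02, 0.0], [0.078, 0.063, 0.02, 0.0], [0.078, 0.063, 0.02, 0.0], [0.078, 0.063, 0.02, 0.0], [0.078, 0.063, 0.02, 0.0]]
```

View pics/s1.png

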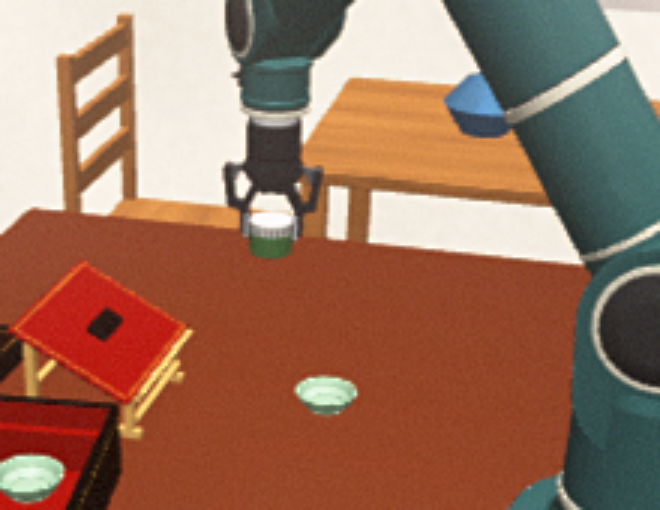

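The jar hangs upright in the fingers at (272,235). Carrying it over to the box.

Call:
apply_moves([
  {"dx": 0.105,"dy": 0.007,"dz": -0.032,"roll": 0,"grip": -1},
  {"dx": 0.105,"dy": 0.007,"dz": -0.032,"roll": 0,"grip": -1},
  {"dx": 0.105,"dy": 0.007,"dz": -0.032,"roll": 0,"grip": -1},
  {"dx": 0.105,"dy": 0.007,"dz": -0.032,"roll": 0,"grip": -1},
  {"dx": 0.105,"dy": 0.007,"dz": -0.032,"roll": 0,"grip": -1},
])

```text
clock: 6.5
eef_pos: [498.1, -198.3, 197.6]
orientation: [-3.14, -0.0, 1.689]
contact_force: [1.1, 0.8, -1.2]
gripper_width: 60.2
finger_force: 65.6
```

Call:
apply_moves([
  {"dx": 0.116,"dy": 0.044,"dz": 0,"roll": 0,"grip": -1},
  {"dx": 0.116,"dy": 0.044,"dz": 0,"roll": 0,"grip": -1},
  {"dx": 0.116,"dy": 0.044,"dz": 0,"roll": 0,"grip": -1},
  {"dx": 0.116,"dy": 0.044,"dz": 0,"roll": 0,"grip": -1},
  {"dx": 0.116,"dy": 0.044,"dz": 0,"roll": 0,"grip": -1},
])

```text
clock: 7.12
eef_pos: [558.5, 42.5, 197.3]
orientation: [-3.141, 0.0, 1.689]
contact_force: [0.3, -1.0, -2.2]
gripper_width: 60.1
finger_force: 65.6
```

Call:
apply_moves([
  {"dx": 0.1,"dy": 0.079,"dz": 0.02,"roll": 0,"grip": -1},
  {"dx": 0.1,"dy": 0.079,"dz": 0.02,"roll": 0,"grip": -1},
  {"dx": 0.1,"dy": 0.079,"dz": 0.03,"roll": 0,"grip": -1},
  {"dx": 0.09,"dy": 0.078,"dz": 0.03,"roll": 0,"grip": -1},
  {"dx": 0,"dy": 0,"dz": 0,"roll": 0,"grip": -1},
])

```text
clock: 7.75
eef_pos: [665.1, 214.1, 154.8]
orientation: [-3.138, 0.0, 1.693]
contact_force: [-1.1, -1.6, -3.0]
gripper_width: 60.1
finger_force: 65.9
```

```bash
python3 - <<'E'
from h import *
plan([(667.15,208.6,100,96.6,5),(667.15,208.6,32,96.6,5)])
E
```

```text
at [665.1 214.1 154.8  97. ] F [-1.1 -1.6 -3. ] w 60.1
[[-0.003, 0.001, 0.027, 0.002], [-0.003, 0.001, 0.027, 0.002], [-0.003, 0.001, 0.027, 0.002], [-0.003, 0.001, 0.027, 0.002], [-0.003, 0.001, 0.027, 0.002]]
[[0.0, 0.0, 0.034, 0.0], [0.0, 0.0, 0.034, 0.0], [0.0, 0.0, 0.034, 0.0], [0.0, 0.0, 0.034, 0.0], [0.0, 0.0, 0.034, 0.0]]
```

Call:
apply_moves([
  {"dx": -0.003,"dy": 0,"dz": 0.03,"roll": 0,"grip": -1},
  {"dx": -0.003,"dy": 0,"dz": 0.03,"roll": 0,"grip": -1},
  {"dx": 0,"dy": 0,"dz": 0.04,"roll": 0,"grip": -1},
  {"dx": 0,"dy": 0,"dz": 0.03,"roll": 0,"grip": -1},
  {"dx": 0,"dy": 0,"dz": 0,"roll": 0,"grip": -1},
])

```text
clock: 8.38
eef_pos: [665.3, 208.0, 104.5]
orientation: [-3.14, 0.0, 1.689]
contact_force: [-0.3, -0.5, -1.6]
gripper_width: 60.5
finger_force: 65.9
```

Call:
apply_moves([
  {"dx": 0.001,"dy": 0.004,"dz": 0.045,"roll": 0,"grip": -1},
  {"dx": 0,"dy": 0,"dz": 0.045,"roll": 0,"grip": -1},
  {"dx": 0,"dy": 0,"dz": 0.045,"roll": 0,"grip": -1},
  {"dx": 0,"dy": 0,"dz": 0.03,"roll": 0,"grip": -1},
  {"dx": 0,"dy": 0,"dz": 0,"roll": 0,"grip": -1},
])

```text
clock: 9.0
eef_pos: [666.9, 208.5, 38.5]
orientation: [-3.14, 0.001, 1.689]
contact_force: [0.5, -0.7, -2.1]
gripper_width: 60.4
finger_force: 65.9
```

Call:
apply_moves([
  {"dx": 0,"dy": 0,"dz": 0.01,"roll": 0,"grip": -1},
  {"dx": 0,"dy": 0,"dz": 0.01,"roll": 0,"grip": -1},
  {"dx": 0,"dy": 0,"dz": 0.006,"roll": 0,"grip": -1},
  {"dx": 0,"dy": 0,"dz": 0.002,"roll": 0,"grip": -1},
  {"dx": 0,"dy": 0,"dz": 0,"roll": 0,"grip": -1},
])

```text
clock: 9.62
eef_pos: [667.5, 208.7, 28.5]
orientation: [3.142, 0.0, 1.689]
contact_force: [0.1, -0.3, -2.8]
gripper_width: 60.4
finger_force: 65.9
```

Call:
apply_moves([
  {"dx": 0,"dy": 0,"dz": 0.005,"roll": 0,"grip": -1},
  {"dx": 0,"dy": 0,"dz": 0.004,"roll": 0,"grip": -1},
  {"dx": 0,"dy": 0,"dz": 0.003,"roll": 0,"grip": -1},
  {"dx": 0,"dy": 0,"dz": 0,"roll": 0,"grip": -1},
  {"dx": 0,"dy": 0,"dz": 0,"roll": 0,"grip": -1},
])

```text
clock: 10.25
eef_pos: [667.5, 208.7, 23.7]
orientation: [3.142, 0.0, 1.689]
contact_force: [0.9, -0.1, -2.5]
gripper_width: 60.4
finger_force: 65.9
```

Call:
apply_moves([
  {"dx": 0,"dy": 0,"dz": 0.002,"roll": 0,"grip": -1},
  {"dx": 0,"dy": 0,"dz": 0,"roll": 0,"grip": -1},
  {"dx": 0,"dy": 0,"dz": 0.002,"roll": 0,"grip": -1},
  {"dx": 0,"dy": 0,"dz": 0,"roll": 0,"grip": -1},
  {"dx": 0,"dy": 0,"dz": 0,"roll": 0,"grip": -1},
])

```text
clock: 10.88
eef_pos: [667.4, 208.8, 22.7]
orientation: [3.142, -0.0, 1.689]
contact_force: [-3.8, -0.5, 7.3]
gripper_width: 60.3
finger_force: 67.0
```

Contact: +7 N at TCP z 22.7. I'll release, and open fully since there is room.

Call:
apply_moves([
  {"dx": 0,"dy": 0,"dz": 0,"roll": 0,"grip": 1},
  {"dx": 0,"dy": 0,"dz": 0,"roll": 0,"grip": 1},
  {"dx": 0,"dy": 0,"dz": 0,"roll": 0,"grip": 1},
  {"dx": 0,"dy": 0,"dz": 0,"roll": 0,"grip": 1},
  {"dx": 0,"dy": 0,"dz": 0,"roll": 0,"grip": 1},
])

```text
clock: 11.5
eef_pos: [667.4, 208.7, 22.1]
orientation: [-3.142, 0.0, 1.689]
contact_force: [0.4, -0.7, -0.6]
gripper_width: 85.2
finger_force: 0.0
```

Call:
apply_moves([
  {"dx": 0,"dy": 0,"dz": -0.05,"roll": 0,"grip": 1},
  {"dx": 0,"dy": 0,"dz": -0.12,"roll": 0,"grip": 1},
  {"dx": 0,"dy": 0,"dz": -0.15,"roll": 0,"grip": 1},
  {"dx": 0,"dy": 0,"dz": -0.15,"roll": 0,"grip": 1},
  {"dx": 0,"dy": 0,"dz": 0,"roll": 0,"grip": 1},
])

```text
clock: 12.12
eef_pos: [669.5, 208.8, 217.0]
orientation: [3.133, -0.002, 1.689]
contact_force: [-0.7, 0.4, -0.1]
gripper_width: 85.0
finger_force: 0.0
```

```bash
python3 - <<'E'
from h import *
im,d,K=grab('wrist'); W=cloud(d,K)
Z=W[...,2]; m=(Z>48)&(Z<64)&(np.hypot(W[...,0]-667,W[...,1]-208)<40); P=W[m]
print(len(P),np.median(P,0),cv2.minEnclosingCircle(P[:,:2].astype(np.float32)))
plan([(640,0,215,60,5),(640,-100,215,20,5),(645,-139.5,205,-2.3,4)])
E
```

```text
2855 [667.09588681 208.99965331  56.27602217] ((667.4086303710938, 207.13307189941406), 31.76641845703125)
at [668.3 208.8 213.9  96.8] F [-0.7  0.  -0.5] w 85.4
[[-0.102, -0.026, -0.001, 0.163], [-0.105, -0.013, -0.001, 0.163], [-0.105, 0.0, -0.001, 0.163], [-0.104, 0.014, -0.001, 0.163], [-0.102, 0.027, -0.001, 0.163]]
[[-0.043, 0.025, 0.0, 0.178], [-0.039, 0.031, 0.0, 0.178], [-0.035, 0.036, 0.0, 0.178], [-0.029, 0.04, 0.0, 0.178], [-0.023, 0.044, 0.0, 0.178]]
[[-0.006, 0.024, 0.006, 0.124], [-0.003, 0.025, 0.006, 0.124], [-0.001, 0.025, 0.006, 0.124], [0.002, 0.025, 0.006, 0.124]]
```

Call:
apply_moves([
  {"dx": -0.102,"dy": -0.026,"dz": 0,"roll": 0.163,"grip": 1},
  {"dx": -0.105,"dy": -0.013,"dz": 0,"roll": 0.163,"grip": 1},
  {"dx": -0.105,"dy": 0,"dz": 0,"roll": 0.163,"grip": 1},
  {"dx": -0.104,"dy": 0.014,"dz": 0,"roll": 0.163,"grip": 1},
  {"dx": -0.102,"dy": 0.027,"dz": 0,"roll": 0.163,"grip": 1},
])

```text
clock: 12.8
eef_pos: [638.5, -1.2, 209.9]
orientation: [-3.141, 0.001, 1.044]
contact_force: [-0.4, -0.2, 0.4]
gripper_width: 85.7
finger_force: 0.0
```

Call:
apply_moves([
  {"dx": -0.043,"dy": 0.025,"dz": 0,"roll": 0.178,"grip": 1},
  {"dx": -0.039,"dy": 0.031,"dz": 0,"roll": 0.178,"grip": 1},
  {"dx": -0.035,"dy": 0.036,"dz": 0,"roll": 0.178,"grip": 1},
  {"dx": -0.029,"dy": 0.04,"dz": 0,"roll": 0.178,"grip": 1},
  {"dx": -0.023,"dy": 0.044,"dz": 0,"roll": 0.178,"grip": 1},
])

```text
clock: 13.42
eef_pos: [639.2, -100.0, 209.8]
orientation: [-3.141, 0.001, 0.345]
contact_force: [-1.0, 0.2, -0.1]
gripper_width: 85.3
finger_force: 0.0
```

Call:
apply_moves([
  {"dx": -0.006,"dy": 0.024,"dz": 0,"roll": 0.124,"grip": 1},
  {"dx": -0.003,"dy": 0.025,"dz": 0,"roll": 0.124,"grip": 1},
  {"dx": -0.001,"dy": 0.025,"dz": 0,"roll": 0.124,"grip": 1},
  {"dx": 0.002,"dy": 0.025,"dz": 0,"roll": 0.124,"grip": 1},
  {"dx": 0,"dy": 0,"dz": 0,"roll": 0,"grip": 1},
])

```text
clock: 14.05
eef_pos: [644.1, -139.7, 209.7]
orientation: [3.141, 0.001, -0.04]
contact_force: [0.4, -0.5, 0.3]
gripper_width: 85.3
finger_force: 0.0
```

```bash
cat > cleat.py <<'E'
from h import *
im,d,K=grab('wrist'); W=cloud(d,K); cv2.imwrite('pics/w3.png',im[...,::-1])
i=im.astype(int); R,G=i[...,0],i[...,1]
m=(R>120)&(G<80)&(W[...,2]>40)&(np.hypot(W[...,0]-665,W[...,1]+140)<130); P=W[m]
for _ in range(3):
    c=P.mean(0); n=np.linalg.svd(P-c,full_matrices=False)[2][2]; n*=np.sign(n[2]); P=P[abs((P-c)@n)<4]
ex=-np.array([n[0],n[1],0])/np.hypot(n[0],n[1]); ex-=n*(ex@n); ex/=np.linalg.norm(ex); ey=np.cross(n,ex)
print('tilt',np.degrees(np.arccos(n[2])),'ey yaw-90',np.degrees(np.arctan2(ey[1],ey[0]))-90,len(P))
m=(R<70)&(G<70)&(np.hypot(W[...,0]-664,W[...,1]+140)<50)&(W[...,2]<150); k=cv2.connectedComponentsWithStats(m.astype(np.uint8)); j=1+np.argmax(k[2][1:,4]); Q=W[k[1]==j]
q=np.c_[(Q-c)@ex,(Q-c)@ey]; r=cv2.minAreaRect(q.astype(np.float32)); f=c+ex*r[0][0]+ey*r[0][1]+n*((Q-c)@n).mean()
print('cleat top centre',f,r,'height',((Q-c)@n).mean(),'grip pt',f-5*n)
plan([(645,-140,190,-2.3,5)])
E
python3 cleat.py
```

```text
tilt 26.86854389559106 ey yaw-90 -2.372232590990265 45551
cleat top centre [ 661.31062572 -142.12563732  118.28108254] ((-21.248676300048828, -0.2451305389404297), (27.747447967529297, 58.76032638549805), 0.19193421304225922) height 8.966531810701738 grip pt [ 663.56841431 -142.2191706   113.8208536 ]
at [ 644.2 -139.2  209.8   -2.2] F [-0.3 -0.1  0.1] w 85.5
[[0.0, 0.0, 0.01, 0.0], [0.0, 0.0, 0.01, 0.0], [0.0, 0.0, 0.01, 0.0], [0.0, 0.0, 0.01, 0.0], [0.0, 0.0, 0.01, 0.0]]
```

View pics/w3.png

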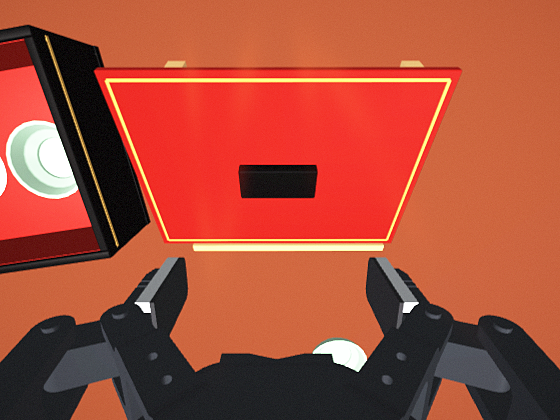

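The wrist view shows the cleat at (278,182), square to the fingers and centred on them. I'll narrow the opening to about 70 mm and descend onto it.

Call:
apply_moves([
  {"dx": 0.024,"dy": 0.002,"dz": 0.05,"roll": 0.003,"grip": 0.65},
  {"dx": 0.024,"dy": 0.001,"dz": 0.05,"roll": 0,"grip": 0.65},
  {"dx": 0,"dy": 0,"dz": 0.05,"roll": 0,"grip": 0.65},
  {"dx": 0,"dy": 0,"dz": 0.025,"roll": 0,"grip": 0.65},
  {"dx": 0,"dy": 0,"dz": 0,"roll": 0,"grip": 0.65},
])

```text
clock: 14.72
eef_pos: [663.3, -141.2, 139.4]
orientation: [3.141, 0.001, -0.042]
contact_force: [-0.1, 1.0, -0.3]
gripper_width: 70.8
finger_force: 0.0
```

Call:
apply_moves([
  {"dx": 0,"dy": 0,"dz": 0.01,"roll": 0,"grip": 0.65},
  {"dx": 0,"dy": 0,"dz": 0.01,"roll": 0,"grip": 0.65},
  {"dx": 0,"dy": 0,"dz": 0.01,"roll": 0,"grip": 0.65},
  {"dx": 0,"dy": 0,"dz": 0.01,"roll": 0,"grip": 0.65},
  {"dx": 0,"dy": 0,"dz": 0,"roll": 0,"grip": 0.65},
])

```text
clock: 15.35
eef_pos: [663.6, -141.1, 123.8]
orientation: [3.142, 0.0, -0.042]
contact_force: [-0.8, -0.1, 0.3]
gripper_width: 70.5
finger_force: 0.0
```

Call:
apply_moves([
  {"dx": 0,"dy": 0,"dz": 0.005,"roll": 0,"grip": 0.65},
  {"dx": 0,"dy": 0,"dz": 0.005,"roll": 0,"grip": 0.65},
  {"dx": 0,"dy": 0,"dz": 0.005,"roll": 0,"grip": 0.65},
  {"dx": 0,"dy": 0,"dz": 0.003,"roll": 0,"grip": 0.65},
  {"dx": 0,"dy": 0,"dz": 0,"roll": 0,"grip": 0.65},
])

```text
clock: 15.98
eef_pos: [663.7, -141.2, 116.8]
orientation: [3.142, 0.0, -0.042]
contact_force: [0.5, 0.7, 0.1]
gripper_width: 70.4
finger_force: 0.0
```

Call:
apply_moves([
  {"dx": 0,"dy": 0,"dz": 0.003,"roll": 0,"grip": 0.65},
  {"dx": 0,"dy": 0,"dz": 0,"roll": 0,"grip": 0.65},
  {"dx": 0,"dy": 0,"dz": 0.003,"roll": 0,"grip": 0.65},
  {"dx": 0,"dy": 0,"dz": 0,"roll": 0,"grip": 0.65},
  {"dx": 0,"dy": 0,"dz": 0,"roll": 0,"grip": 0.65},
])

```text
clock: 16.6
eef_pos: [663.8, -141.2, 114.5]
orientation: [3.141, -0.0, -0.042]
contact_force: [-0.5, -0.5, 0.2]
gripper_width: 70.4
finger_force: 0.0
```

Call:
apply_moves([
  {"dx": 0,"dy": 0,"dz": 0.003,"roll": 0,"grip": 0.65},
  {"dx": 0,"dy": 0,"dz": 0,"roll": 0,"grip": 0.65},
  {"dx": 0,"dy": 0,"dz": 0.003,"roll": 0,"grip": 0.65},
  {"dx": 0,"dy": 0,"dz": 0,"roll": 0,"grip": 0.65},
  {"dx": 0,"dy": 0,"dz": 0,"roll": 0,"grip": 0.65},
])

```text
clock: 17.23
eef_pos: [663.8, -141.2, 112.1]
orientation: [3.142, 0.0, -0.042]
contact_force: [-0.1, -0.4, 0.6]
gripper_width: 70.5
finger_force: 0.0
```

Call:
apply_moves([
  {"dx": 0,"dy": 0,"dz": 0.003,"roll": 0,"grip": 0.65},
  {"dx": 0,"dy": 0,"dz": 0,"roll": 0,"grip": 0.65},
  {"dx": 0,"dy": 0,"dz": 0.002,"roll": 0,"grip": 0.65},
  {"dx": 0,"dy": 0,"dz": 0,"roll": 0,"grip": 0.65},
  {"dx": 0,"dy": 0,"dz": 0,"roll": 0,"grip": 0.65},
])

```text
clock: 17.85
eef_pos: [663.7, -141.2, 110.1]
orientation: [3.141, -0.0, -0.042]
contact_force: [-0.1, 0.3, 0.6]
gripper_width: 70.1
finger_force: 0.0
```

Call:
apply_moves([
  {"dx": 0,"dy": 0,"dz": 0.003,"roll": 0,"grip": 0.65},
  {"dx": 0,"dy": 0,"dz": 0,"roll": 0,"grip": 0.65},
  {"dx": 0,"dy": 0,"dz": 0.002,"roll": 0,"grip": 0.65},
  {"dx": 0,"dy": 0,"dz": 0,"roll": 0,"grip": 0.65},
  {"dx": 0,"dy": 0,"dz": 0,"roll": 0,"grip": 0.65},
])

```text
clock: 18.48
eef_pos: [663.8, -141.2, 108.2]
orientation: [3.141, -0.0, -0.042]
contact_force: [0.4, 0.8, 0.0]
gripper_width: 70.7
finger_force: 0.0
```

```bash
python3 - <<'E'
from h import *
for n in ('side','wrist'):
    im,d,K=grab(n)
    if n=='side': a=cv2.resize(im[80:220,180:320,::-1],(400,400))
    else: b=cv2.resize(im[120:420,80:480,::-1],(400,400))
cv2.imwrite('pics/g1.png',np.hstack([a,b]))
s=telemetry.observe();print(s['eef_pos'],s['contact_force'])
E
```

```text
[ 663.75962984 -141.1953478   108.16465843] [0.68273788 0.1005153  0.48301141]
```

View pics/g1.png

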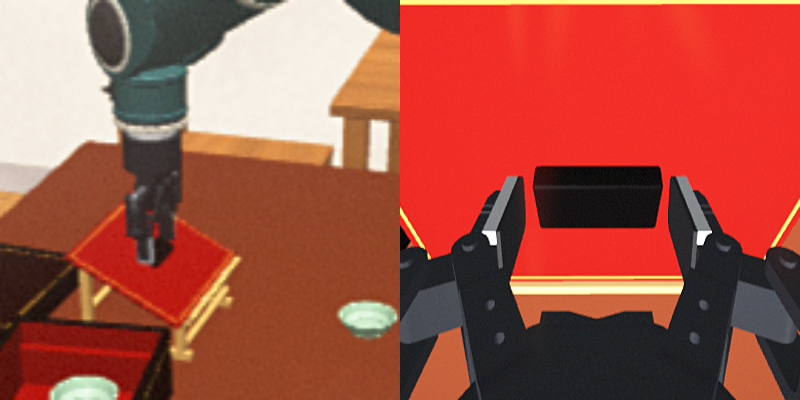

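The fingers straddle the cleat (598,195 in the right half) with equal gaps, and there is no contact yet. Closing.

Call:
apply_moves([
  {"dx": 0,"dy": 0,"dz": 0,"roll": 0,"grip": 0.45},
  {"dx": 0,"dy": 0,"dz": 0,"roll": 0,"grip": -1},
  {"dx": 0,"dy": 0,"dz": 0,"roll": 0,"grip": -1},
  {"dx": 0,"dy": 0,"dz": 0,"roll": 0,"grip": -1},
  {"dx": 0,"dy": 0,"dz": 0,"roll": 0,"grip": -1},
])

```text
clock: 19.2
eef_pos: [663.7, -141.4, 108.8]
orientation: [-3.142, -0.0, -0.042]
contact_force: [-3.6, 2.3, 8.6]
gripper_width: 57.9
finger_force: 65.0
```

Call:
apply_moves([
  {"dx": 0,"dy": 0,"dz": -0.01,"roll": 0,"grip": -1},
  {"dx": 0,"dy": 0,"dz": -0.03,"roll": 0,"grip": -1},
  {"dx": 0,"dy": 0,"dz": -0.04,"roll": 0,"grip": -1},
  {"dx": 0,"dy": 0,"dz": -0.02,"roll": 0,"grip": -1},
  {"dx": 0,"dy": 0,"dz": 0,"roll": 0,"grip": -1},
])

```text
clock: 19.82
eef_pos: [664.0, -141.2, 149.0]
orientation: [3.142, -0.001, -0.042]
contact_force: [-0.1, -0.9, -2.9]
gripper_width: 58.2
finger_force: 65.2
```

```bash
python3 - <<'E'
from h import *
for n in ('side','wrist'):
    im,d,K=grab(n)
    if n=='side': a=cv2.resize(im[80:220,180:320,::-1],(400,400))
    else: b=cv2.resize(im[120:420,80:480,::-1],(400,400))
cv2.imwrite('pics/g2.png',np.hstack([a,b]))
W=cloud(d,K); i=im.astype(int); m=(i[...,0]>120)&(i[...,1]<80)&(W[...,2]>60)&(np.hypot(W[...,0]-665,W[...,1]+140)<130); P=W[m]
for _ in range(3):
    c=P.mean(0); n=np.linalg.svd(P-c,full_matrices=False)[2][2]; n*=np.sign(n[2]); P=P[abs((P-c)@n)<4]
print('n',n,np.degrees(np.arccos(n[2])), 'plane z at tool', len(P))
s=telemetry.observe();print(s['eef_pos'],s['contact_force'],s['gripper_width'], c[2]-((s['eef_pos'][:2]-c[:2])@n[:2])/n[2])
E
```

```text
n [-0.44952187  0.0181416   0.89308509] 26.736485059420723 plane z at tool 91816
[ 663.62605596 -141.04517799  147.88568408] [-1.27315099  0.10023738 -2.72032569] 57.676814307089224 148.74549249558427
```

View pics/g2.png

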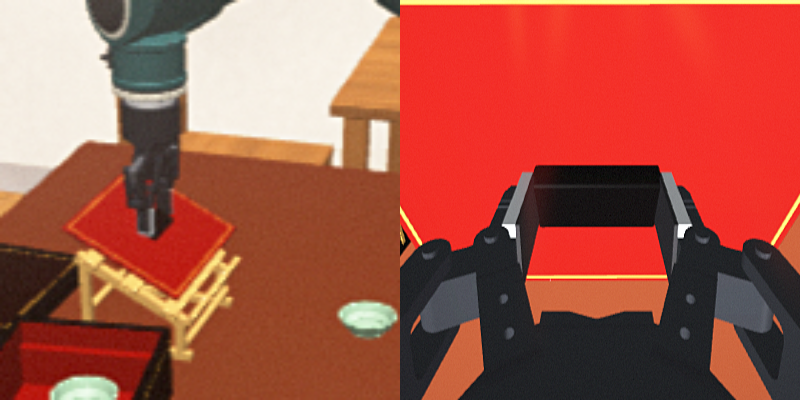

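The divider is held, still at 26.7° tilt, and clear of the stand. I'll refine the box centre, using the jar (TCP-known position 667.4, 208.7) as a reference for camera bias.

```bash
python3 - <<'E'
from h import *
for n in ('top','side'):
    im,d,K=grab(n); W=cloud(d,K); Z=W[...,2]
    t=np.radians(6.57); D=W[...,:2]-[673.5,153.5]; bx=D@[np.cos(t),np.sin(t)]; by=D@[-np.sin(t),np.cos(t)]
    m=(Z>48)&(Z<64)&(np.hypot(W[...,0]-667.4,W[...,1]-208.7)<38); P=W[m]; print(n,'jar',len(P),cv2.minEnclosingCircle(P[:,:2].astype(np.float32)))
    m=(Z>86)&(Z<102)&(abs(bx)<110)&(abs(by)<140); 
    for nm,a,s in (('x',bx,m&(abs(by)<95)),('y',by,m&(abs(bx)<70))):
        for sg in (-1,1):
            v=a[s&(a*sg>60)]
            if len(v)>20: print(nm,sg,len(v),'mid',round(float(np.median(v)),1),np.round(np.percentile(v,[2,98]),1))
plan([(664,-141,190,-2.3,5),(668,6,190,2,5),(673.5,153,190,6.57,5)])
E
```

```text
top jar 397 ((666.2174682617188, 208.67018127441406), 31.593029022216797)
x -1 247 mid -94.4 [-98.4 -89.8]
x 1 268 mid 92.2 [88.4 98.1]
y -1 173 mid -121.7 [-125.9 -117.5]
y 1 185 mid 120.9 [116.6 125.5]
side jar 99 ((666.231201171875, 202.474609375), 30.680234909057617)
x -1 105 mid -96.1 [-99.1 -90.1]
x 1 123 mid 91.0 [87.8 98.4]
y -1 133 mid -121.1 [-130.3 -115.2]
y 1 165 mid 121.7 [114.6 126.6]
at [ 663.5 -141.   147.7   -2.4] F [ 0.1 -0.2 -2.2] w 57.6
[[0.0, 0.0, -0.021, -0.001], [0.0, 0.0, -0.021, -0.001], [0.0, 0.0, -0.021, -0.001], [0.0, 0.0, -0.021, -0.001], [0.0, 0.0, -0.021, -0.001]]
[[-0.001, -0.074, 0.0, -0.019], [0.0, -0.074, 0.0, -0.019], [0.001, -0.074, 0.0, -0.019], [0.002, -0.073, 0.0, -0.019], [0.003, -0.073, 0.0, -0.019]]
[[0.005, -0.073, 0.0, -0.02], [0.006, -0.073, 0.0, -0.02], [0.008, -0.073, 0.0, -0.02], [0.009, -0.073, 0.0, -0.02], [0.01, -0.073, 0.0, -0.02]]
```

Call:
apply_moves([
  {"dx": 0,"dy": 0,"dz": -0.021,"roll": 0,"grip": -1},
  {"dx": 0,"dy": 0,"dz": -0.021,"roll": 0,"grip": -1},
  {"dx": 0,"dy": 0,"dz": -0.021,"roll": 0,"grip": -1},
  {"dx": 0,"dy": 0,"dz": -0.021,"roll": 0,"grip": -1},
  {"dx": 0,"dy": 0,"dz": -0.021,"roll": 0,"grip": -1},
])

```text
clock: 20.65
eef_pos: [663.7, -141.2, 190.8]
orientation: [3.142, -0.0, -0.042]
contact_force: [-0.1, 0.1, -1.7]
gripper_width: 57.8
finger_force: 65.2
```

Call:
apply_moves([
  {"dx": -0.001,"dy": -0.074,"dz": 0,"roll": -0.019,"grip": -1},
  {"dx": 0,"dy": -0.074,"dz": 0,"roll": -0.019,"grip": -1},
  {"dx": 0.001,"dy": -0.074,"dz": 0,"roll": -0.019,"grip": -1},
  {"dx": 0.002,"dy": -0.073,"dz": 0,"roll": -0.019,"grip": -1},
  {"dx": 0.003,"dy": -0.073,"dz": 0,"roll": -0.019,"grip": -1},
])

```text
clock: 21.28
eef_pos: [667.6, 7.0, 190.5]
orientation: [3.142, -0.0, 0.033]
contact_force: [0.1, -0.1, -2.0]
gripper_width: 57.9
finger_force: 65.2
```

Call:
apply_moves([
  {"dx": 0.006,"dy": -0.091,"dz": 0,"roll": -0.025,"grip": -1},
  {"dx": 0.008,"dy": -0.091,"dz": 0,"roll": -0.025,"grip": -1},
  {"dx": 0.01,"dy": -0.091,"dz": 0,"roll": -0.025,"grip": -1},
  {"dx": 0.012,"dy": -0.091,"dz": 0,"roll": -0.025,"grip": -1},
  {"dx": 0,"dy": 0,"dz": 0,"roll": 0,"grip": -1},
])

```text
clock: 21.9
eef_pos: [672.7, 156.1, 189.9]
orientation: [-3.141, 0.0, 0.116]
contact_force: [-0.0, -1.1, -3.1]
gripper_width: 58.0
finger_force: 65.2
```

Call:
apply_moves([
  {"dx": 0,"dy": 0,"dz": 0,"roll": 0,"grip": -1},
  {"dx": 0,"dy": 0,"dz": 0.02,"roll": 0,"grip": -1},
  {"dx": 0,"dy": 0,"dz": 0.02,"roll": 0,"grip": -1},
  {"dx": 0,"dy": 0,"dz": 0,"roll": 0,"grip": -1},
  {"dx": 0,"dy": 0,"dz": 0,"roll": 0,"grip": -1},
])

```text
clock: 22.52
eef_pos: [673.0, 152.1, 174.1]
orientation: [3.141, -0.0, 0.111]
contact_force: [0.0, 0.4, -2.6]
gripper_width: 57.9
finger_force: 65.2
```

```bash
cat > tilt.py <<'E'
from h import *
im,d,K=grab('wrist'); W=cloud(d,K); s=telemetry.observe(); e=s['eef_pos']
i=im.astype(int); m=(i[...,0]>120)&(i[...,1]<80)&(abs(W[...,2]-e[2])<60)&(np.hypot(W[...,0]-e[0],W[...,1]-e[1])<110); P=W[m]
for _ in range(4):
    c=P.mean(0); n=np.linalg.svd(P-c,full_matrices=False)[2][2]; n*=np.sign(n[2]); P=P[abs((P-c)@n)<4]
t=np.radians(6.57); R=np.array([[np.cos(t),np.sin(t),0],[-np.sin(t),np.cos(t),0],[0,0,1]])
print('n in box',R@n,'tilt',np.degrees(np.arccos(n[2])),len(P),'face z at tool',c[2]-((e[:2]-c[:2])@n[:2])/n[2])
print('tool in box',R@(e-[674,153.3,0]))
plan([(674,153.3,110,6.57,5)])
E
python3 tilt.py
```

```text
n in box [-0.44967888  0.00148645  0.89318906] tilt 26.723240847290104 85651 face z at tool 174.7579000038941
tool in box [ -1.08962926  -1.06278692 174.26440085]
at [673.  152.1 174.3   6.4] F [ 0.  -0.3 -2.2] w 57.7
[[0.001, -0.001, 0.032, -0.001], [0.001, -0.001, 0.032, -0.001], [0.001, -0.001, 0.032, -0.001], [0.001, -0.001, 0.032, -0.001], [0.001, -0.001, 0.032, -0.001]]
```

Call:
apply_moves([
  {"dx": 0.003,"dy": -0.003,"dz": 0.04,"roll": -0.003,"grip": -1},
  {"dx": 0,"dy": 0,"dz": 0.04,"roll": 0,"grip": -1},
  {"dx": 0,"dy": 0,"dz": 0.04,"roll": 0,"grip": -1},
  {"dx": 0,"dy": 0,"dz": 0.03,"roll": 0,"grip": -1},
  {"dx": 0,"dy": 0,"dz": 0,"roll": 0,"grip": -1},
])

```text
clock: 23.2
eef_pos: [673.6, 153.4, 113.0]
orientation: [3.141, 0.002, 0.113]
contact_force: [-0.4, -0.4, -2.1]
gripper_width: 58.0
finger_force: 65.2
```

Call:
apply_moves([
  {"dx": 0,"dy": 0,"dz": 0.01,"roll": 0,"grip": -1},
  {"dx": 0,"dy": 0,"dz": 0.01,"roll": 0,"grip": -1},
  {"dx": 0,"dy": 0,"dz": 0.005,"roll": 0,"grip": -1},
  {"dx": 0,"dy": 0,"dz": 0.005,"roll": 0,"grip": -1},
  {"dx": 0,"dy": 0,"dz": 0,"roll": 0,"grip": -1},
])

```text
clock: 23.82
eef_pos: [674.0, 153.6, 102.1]
orientation: [3.142, -0.0, 0.113]
contact_force: [-0.4, 0.6, -1.1]
gripper_width: 58.2
finger_force: 65.4
```

Call:
apply_moves([
  {"dx": 0,"dy": 0,"dz": 0.006,"roll": 0,"grip": -1},
  {"dx": 0,"dy": 0,"dz": 0.006,"roll": 0,"grip": -1},
  {"dx": 0,"dy": 0,"dz": 0.006,"roll": 0,"grip": -1},
  {"dx": 0,"dy": 0,"dz": 0,"roll": 0,"grip": -1},
  {"dx": 0,"dy": 0,"dz": 0,"roll": 0,"grip": -1},
])

```text
clock: 24.45
eef_pos: [675.0, 153.6, 95.9]
orientation: [-3.142, -0.002, 0.113]
contact_force: [4.8, 0.4, 8.3]
gripper_width: 57.8
finger_force: 66.6
```

```bash
python3 tilt.py
```

```text
n in box [-3.76605784e-01  3.32340765e-04  9.26373560e-01] tilt 22.12360400009382 85647 face z at tool 97.02310672958438
tool in box [ 1.05884274  0.1760467  95.8544521 ]
at [675.  153.6  95.9   6.5] F [5.  0.6 6.3] w 57.9
[[-0.001, 0.0, -0.007, 0.0], [-0.001, 0.0, -0.007, 0.0], [-0.001, 0.0, -0.007, 0.0], [-0.001, 0.0, -0.007, 0.0], [-0.001, 0.0, -0.007, 0.0]]
```

The plate is rotating in the grip as intended (26.7° → 22.1°), with forces of only about 8 N. I'll keep lowering.

Call:
apply_moves([
  {"dx": 0,"dy": 0,"dz": 0.006,"roll": 0,"grip": -1},
  {"dx": 0,"dy": 0,"dz": 0.006,"roll": 0,"grip": -1},
  {"dx": 0,"dy": 0,"dz": 0.006,"roll": 0,"grip": -1},
  {"dx": 0,"dy": 0,"dz": 0.006,"roll": 0,"grip": -1},
  {"dx": 0,"dy": 0,"dz": 0,"roll": 0,"grip": -1},
])

```text
clock: 25.12
eef_pos: [674.8, 153.5, 86.0]
orientation: [3.141, -0.002, 0.113]
contact_force: [3.5, -0.9, 6.7]
gripper_width: 58.3
finger_force: 67.8
```

Call:
apply_moves([
  {"dx": 0,"dy": 0,"dz": 0.006,"roll": 0,"grip": -1},
  {"dx": 0,"dy": 0,"dz": 0.006,"roll": 0,"grip": -1},
  {"dx": 0,"dy": 0,"dz": 0.006,"roll": 0,"grip": -1},
  {"dx": 0,"dy": 0,"dz": 0.006,"roll": 0,"grip": -1},
  {"dx": 0,"dy": 0,"dz": 0,"roll": 0,"grip": -1},
])

```text
clock: 25.75
eef_pos: [674.4, 153.6, 76.0]
orientation: [3.142, -0.001, 0.113]
contact_force: [4.2, 0.2, 4.7]
gripper_width: 57.8
finger_force: 67.3
```

```bash
python3 tilt.py
```

```text
n in box [-0.14744406  0.00116332  0.98906971] tilt 8.479100749925262 84232 face z at tool 78.6925239856732
tool in box [ 0.44756798  0.24364295 76.08210773]
at [674.4 153.6  76.1   6.5] F [3.5 1.  5.4] w 57.7
[[0.0, 0.0, -0.017, 0.0], [0.0, 0.0, -0.017, 0.0], [0.0, 0.0, -0.017, 0.0], [0.0, 0.0, -0.017, 0.0], [0.0, 0.0, -0.017, 0.0]]
```

Call:
apply_moves([
  {"dx": 0,"dy": 0,"dz": 0.006,"roll": 0,"grip": -1},
  {"dx": 0,"dy": 0,"dz": 0.006,"roll": 0,"grip": -1},
  {"dx": 0,"dy": 0,"dz": 0.006,"roll": 0,"grip": -1},
  {"dx": 0,"dy": 0,"dz": 0.004,"roll": 0,"grip": -1},
  {"dx": 0,"dy": 0,"dz": 0,"roll": 0,"grip": -1},
])

```text
clock: 26.42
eef_pos: [674.7, 153.9, 67.2]
orientation: [3.142, -0.002, 0.114]
contact_force: [7.1, 1.0, 4.3]
gripper_width: 57.6
finger_force: 67.0
```

Call:
apply_moves([
  {"dx": 0,"dy": 0,"dz": 0.003,"roll": 0,"grip": -1},
  {"dx": 0,"dy": 0,"dz": 0,"roll": 0,"grip": -1},
  {"dx": 0,"dy": 0,"dz": 0.003,"roll": 0,"grip": -1},
  {"dx": 0,"dy": 0,"dz": 0,"roll": 0,"grip": -1},
  {"dx": 0,"dy": 0,"dz": 0,"roll": 0,"grip": -1},
])

```text
clock: 27.05
eef_pos: [675.1, 153.9, 65.1]
orientation: [3.142, -0.003, 0.114]
contact_force: [9.9, 2.0, 4.1]
gripper_width: 58.1
finger_force: 67.0
```

```bash
python3 tilt.py
```

```text
n in box [-2.15337471e-02  3.27195357e-04  9.99768068e-01] tilt 1.2340306481009142 57879 face z at tool 68.0340334118019
tool in box [ 1.20349855  0.49135234 65.07214487]
at [675.1 153.9  65.1   6.5] F [10.7  1.   3.9] w 58.0
[[-0.001, 0.0, -0.022, 0.0], [-0.001, 0.0, -0.022, 0.0], [-0.001, 0.0, -0.022, 0.0], [-0.001, 0.0, -0.022, 0.0], [-0.001, 0.0, -0.022, 0.0]]
```

The near edge is touching the -x wall (Fx +10 N). I'll shift +x by 2 mm and finish lowering.

Call:
apply_moves([
  {"dx": 0.004,"dy": 0,"dz": 0,"roll": 0,"grip": -1},
  {"dx": 0.002,"dy": 0,"dz": 0.003,"roll": 0,"grip": -1},
  {"dx": 0,"dy": 0,"dz": 0.003,"roll": 0,"grip": -1},
  {"dx": 0,"dy": 0,"dz": 0,"roll": 0,"grip": -1},
  {"dx": 0,"dy": 0,"dz": 0,"roll": 0,"grip": -1},
])

```text
clock: 27.72
eef_pos: [676.1, 153.9, 62.7]
orientation: [-3.141, 0.001, 0.114]
contact_force: [-7.3, 1.2, 17.4]
gripper_width: 57.9
finger_force: 67.9
```

```bash
python3 tilt.py
```

```text
n in box [4.99868679e-03 6.37335085e-04 9.99987303e-01] tilt 0.28872343641996634 57426 face z at tool 65.70700886086854
tool in box [ 2.11750316  0.38814873 62.69805533]
at [676.1 153.9  62.7   6.5] F [-6.3  0.  16.9] w 58.0
[[-0.001, 0.0, -0.024, 0.0], [-0.001, 0.0, -0.024, 0.0], [-0.001, 0.0, -0.024, 0.0], [-0.001, 0.0, -0.024, 0.0], [-0.001, 0.0, -0.024, 0.0]]
```

The divider is seated: face at z 65.7 and level. Releasing and lifting.

Call:
apply_moves([
  {"dx": 0,"dy": 0,"dz": -0.001,"roll": 0,"grip": 0.8},
  {"dx": 0,"dy": 0,"dz": 0,"roll": 0,"grip": 0.8},
  {"dx": 0,"dy": 0,"dz": 0,"roll": 0,"grip": 0.8},
  {"dx": 0,"dy": 0,"dz": 0,"roll": 0,"grip": 0.8},
  {"dx": 0,"dy": 0,"dz": -0.01,"roll": 0,"grip": 0.8},
])

```text
clock: 28.4
eef_pos: [676.2, 153.8, 66.3]
orientation: [3.141, 0.001, 0.113]
contact_force: [-1.0, 0.0, -0.5]
gripper_width: 76.5
finger_force: 0.0
```

Call:
apply_moves([
  {"dx": 0,"dy": 0,"dz": -0.05,"roll": 0,"grip": 1},
  {"dx": 0,"dy": 0,"dz": -0.1,"roll": 0,"grip": 1},
  {"dx": 0,"dy": 0,"dz": -0.15,"roll": 0,"grip": 1},
  {"dx": 0,"dy": 0,"dz": -0.1,"roll": 0,"grip": 1},
  {"dx": 0,"dy": 0,"dz": 0,"roll": 0,"grip": 1},
])

```text
clock: 29.02
eef_pos: [677.7, 153.5, 231.3]
orientation: [-3.141, -0.006, 0.113]
contact_force: [0.1, 0.3, -0.9]
gripper_width: 85.3
finger_force: 0.0
```

```bash
python3 - <<'E'
from h import *
im,d,K=grab('wrist'); W=cloud(d,K); i=im.astype(int); cv2.imwrite('pics/w5.png',im[...,::-1])
t=np.radians(6.57); R=np.array([[np.cos(t),np.sin(t),0],[-np.sin(t),np.cos(t),0],[0,0,1]]); B=(W-[674,153.3,0])@R.T
m=(i[...,0]>120)&(i[...,1]<80)&(abs(B[...,2]-66)<12)&(abs(B[...,0])<70)&(abs(B[...,1])<95); P=B[m]
c=P.mean(0); n=np.linalg.svd(P-c,full_matrices=False)[2][2]; print('n',n*np.sign(n[2]),'c',c,len(P))
m=(i.max(-1)<70)&(abs(B[...,0])<40)&(abs(B[...,1])<50)&(abs(B[...,2]-74)<12); Q=B[m]; print('cleat',len(Q),cv2.minAreaRect(Q[:,:2].astype(np.float32)),np.median(Q,0))
im,d,K=grab('top');W=cloud(d,K);i=im.astype(int);v,u=np.mgrid[:420,:560]
m=(u>160)&(u<195)&(v>172)&(v<255)&(W[...,2]>10); print('case',cv2.minAreaRect(W[m][:,:2].astype(np.float32)))
plan([(560,280,200,-2,5),(477,330,200,10,3),(477,404.8,130,13.5,4)])
E
```

```text
n [-2.66583357e-04  1.00552507e-03  9.99999459e-01] c [-0.90285592 -9.68900931 65.76577784] 19932
cleat 1592 ((-4.878654479980469, -0.2481098175048828), (58.46343231201172, 27.141889572143555), 89.85362243652344) [-4.17402841 -0.51038832 75.61143344]
case ((458.76416015625, 322.1100769042969), (302.4241943359375, 123.58690643310547), 60.46071243286133)
at [676.4 153.9 227.4   6.5] F [-0.8  0.2 -0.6] w 85.6
[[-0.051, -0.069, 0.014, 0.038], [-0.053, -0.068, 0.014, 0.038], [-0.055, -0.066, 0.014, 0.038], [-0.057, -0.064, 0.014, 0.038], [-0.059, -0.063, 0.014, 0.038]]
[[-0.071, -0.039, 0.0, -0.089], [-0.068, -0.044, 0.0, -0.089], [-0.064, -0.049, 0.0, -0.089], [0.008, -0.046, 0.044, -0.019], [0.009, -0.046, 0.044, -0.019]]
[[0.01, -0.046, 0.044, -0.019], [0.01, -0.046, 0.044, -0.019]]
```

View pics/w5.png

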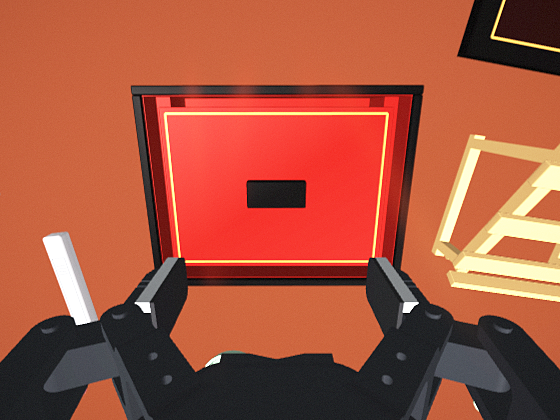

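The divider lies seated and level in the box, cleat up at (276,194), within the tolerances. Now for the case.

Call:
apply_moves([
  {"dx": -0.051,"dy": -0.069,"dz": 0.014,"roll": 0.038,"grip": 0.2},
  {"dx": -0.053,"dy": -0.068,"dz": 0.014,"roll": 0.038,"grip": 0.2},
  {"dx": -0.055,"dy": -0.066,"dz": 0.014,"roll": 0.038,"grip": 0.2},
  {"dx": -0.057,"dy": -0.064,"dz": 0.014,"roll": 0.038,"grip": 0.2},
  {"dx": -0.059,"dy": -0.063,"dz": 0.014,"roll": 0.038,"grip": 0.2},
])

```text
clock: 29.75
eef_pos: [558.1, 280.5, 197.6]
orientation: [3.141, 0.001, -0.037]
contact_force: [-0.3, 0.9, -0.3]
gripper_width: 51.1
finger_force: 0.0
```

Call:
apply_moves([
  {"dx": -0.071,"dy": -0.039,"dz": 0,"roll": -0.089,"grip": 0.2},
  {"dx": -0.068,"dy": -0.044,"dz": 0,"roll": -0.089,"grip": 0.2},
  {"dx": -0.064,"dy": -0.049,"dz": 0,"roll": -0.089,"grip": 0.2},
  {"dx": 0.008,"dy": -0.046,"dz": 0.044,"roll": -0.019,"grip": 0.2},
  {"dx": 0.009,"dy": -0.046,"dz": 0.044,"roll": -0.019,"grip": 0.2},
])

```text
clock: 30.38
eef_pos: [476.3, 368.4, 161.8]
orientation: [3.141, 0.001, 0.204]
contact_force: [-0.2, 0.0, 0.5]
gripper_width: 51.0
finger_force: 0.0
```

Call:
apply_moves([
  {"dx": 0.01,"dy": -0.046,"dz": 0.044,"roll": -0.019,"grip": 0.2},
  {"dx": 0.01,"dy": -0.046,"dz": 0.044,"roll": -0.019,"grip": 0.2},
  {"dx": 0,"dy": 0,"dz": 0,"roll": 0,"grip": 0.2},
  {"dx": 0,"dy": 0,"dz": 0,"roll": 0,"grip": 0.2},
  {"dx": 0,"dy": 0,"dz": 0,"roll": 0,"grip": 0.2},
])

```text
clock: 31.0
eef_pos: [476.9, 404.6, 128.6]
orientation: [-3.141, -0.001, 0.232]
contact_force: [0.2, 0.4, -0.0]
gripper_width: 51.5
finger_force: 0.0
```

```bash
python3 - <<'E'
from h import *
im,d,K=grab('wrist'); W=cloud(d,K); i=im.astype(int)
m=(W[...,2]>11)&(W[...,2]<26)&(i.min(-1)>100)&(abs(W[...,0]-477)<110)&(abs(W[...,1]-405)<60); P=W[m]
r=cv2.minAreaRect(P[:,:2].astype(np.float32)); print(len(P),r,np.median(P[:,2]),np.round(cv2.boxPoints(r),1).tolist())
plan([(477.3,405,60,13.5,5)])
E
```

```text
5739 ((476.5115966796875, 404.4176330566406), (184.3520050048828, 23.9488468170166), 13.500785827636719) 17.609710215145697 [[384.1000061035156, 394.5], [389.70001220703125, 371.29998779296875], [568.9000244140625, 414.29998779296875], [563.2999877929688, 437.6000061035156]]
at [476.8 404.7 128.7  13.3] F [ 0.3 -0.5 -0.3] w 51.3
[[0.0, 0.0, 0.034, -0.001], [0.0, 0.0, 0.034, -0.001], [0.0, 0.0, 0.034, -0.001], [0.0, 0.0, 0.034, -0.001], [0.0, 0.0, 0.034, -0.001]]
```

Call:
apply_moves([
  {"dx": 0,"dy": 0,"dz": 0.06,"roll": 0,"grip": 0.2},
  {"dx": 0,"dy": 0,"dz": 0.06,"roll": 0,"grip": 0.2},
  {"dx": 0,"dy": 0,"dz": 0.06,"roll": 0,"grip": 0.2},
  {"dx": 0,"dy": 0,"dz": 0.04,"roll": 0,"grip": 0.2},
  {"dx": 0,"dy": 0,"dz": 0,"roll": 0,"grip": 0.2},
])

```text
clock: 31.68
eef_pos: [476.1, 404.5, 38.9]
orientation: [3.14, 0.001, 0.233]
contact_force: [1.4, -0.2, 0.6]
gripper_width: 51.3
finger_force: 0.0
```

Call:
apply_moves([
  {"dx": 0,"dy": 0,"dz": 0.03,"roll": 0,"grip": 0.2},
  {"dx": 0,"dy": 0,"dz": 0.03,"roll": 0,"grip": 0.2},
  {"dx": 0,"dy": 0,"dz": 0.027,"roll": 0,"grip": 0.2},
  {"dx": 0,"dy": 0,"dz": 0,"roll": 0,"grip": 0.2},
  {"dx": 0,"dy": 0,"dz": 0,"roll": 0,"grip": 0.2},
])

```text
clock: 32.3
eef_pos: [476.6, 405.1, 5.5]
orientation: [3.142, -0.0, 0.233]
contact_force: [0.9, 0.0, -0.4]
gripper_width: 51.2
finger_force: 0.0
```

Call:
apply_moves([
  {"dx": 0,"dy": 0,"dz": 0,"roll": 0,"grip": -1},
  {"dx": 0,"dy": 0,"dz": 0,"roll": 0,"grip": -1},
  {"dx": 0,"dy": 0,"dz": 0,"roll": 0,"grip": -1},
  {"dx": 0,"dy": 0,"dz": 0,"roll": 0,"grip": -1},
  {"dx": 0,"dy": 0,"dz": 0,"roll": 0,"grip": -1},
])

```text
clock: 32.92
eef_pos: [476.6, 405.3, 5.9]
orientation: [-3.141, -0.001, 0.234]
contact_force: [-2.3, -0.8, 6.4]
gripper_width: 22.3
finger_force: 59.6
```

Call:
apply_moves([
  {"dx": 0,"dy": 0,"dz": -0.03,"roll": 0,"grip": -1},
  {"dx": 0,"dy": 0,"dz": -0.1,"roll": 0,"grip": -1},
  {"dx": 0,"dy": 0,"dz": -0.15,"roll": 0,"grip": -1},
  {"dx": 0,"dy": 0,"dz": -0.15,"roll": 0,"grip": -1},
  {"dx": 0,"dy": 0,"dz": 0,"roll": 0,"grip": -1},
])

```text
clock: 33.55
eef_pos: [478.1, 405.9, 182.4]
orientation: [-3.138, -0.006, 0.233]
contact_force: [0.2, 0.1, -1.6]
gripper_width: 22.2
finger_force: 59.1
```

```bash
python3 - <<'E'
from h import *
plan([(560,300,185,50,5),(719.7,158.6,170,96.57,9)])
E
```

```text
at [478.1 405.9 182.4  13.4] F [ 0.2  0.1 -1.6] w 22.2
[[0.028, 0.061, -0.001, -0.163], [0.02, 0.064, -0.001, -0.163], [0.011, 0.066, -0.001, -0.163], [0.003, 0.067, -0.001, -0.163], [-0.006, 0.067, -0.001, -0.163]]
[[-0.002, 0.059, 0.004, -0.115], [-0.007, 0.059, 0.004, -0.115], [-0.012, 0.058, 0.004, -0.115], [-0.017, 0.057, 0.004, -0.115], [-0.022, 0.055, 0.004, -0.115]]
[[-0.027, 0.053, 0.004, -0.115], [-0.032, 0.05, 0.004, -0.115], [-0.036, 0.047, 0.004, -0.115], [-0.04, 0.043, 0.004, -0.115]]
```

Call:
apply_moves([
  {"dx": 0.028,"dy": 0.061,"dz": 0,"roll": -0.163,"grip": -1},
  {"dx": 0.02,"dy": 0.064,"dz": 0,"roll": -0.163,"grip": -1},
  {"dx": 0.011,"dy": 0.066,"dz": 0,"roll": -0.163,"grip": -1},
  {"dx": 0.003,"dy": 0.067,"dz": 0,"roll": -0.163,"grip": -1},
  {"dx": -0.006,"dy": 0.067,"dz": 0,"roll": -0.163,"grip": -1},
])

```text
clock: 34.17
eef_pos: [558.9, 298.2, 177.1]
orientation: [-3.141, 0.001, 0.878]
contact_force: [0.2, -0.8, -1.4]
gripper_width: 22.3
finger_force: 59.0
```

Call:
apply_moves([
  {"dx": -0.002,"dy": 0.059,"dz": 0.004,"roll": -0.115,"grip": -1},
  {"dx": -0.007,"dy": 0.059,"dz": 0.004,"roll": -0.115,"grip": -1},
  {"dx": -0.012,"dy": 0.058,"dz": 0.004,"roll": -0.115,"grip": -1},
  {"dx": -0.017,"dy": 0.057,"dz": 0.004,"roll": -0.115,"grip": -1},
  {"dx": -0.022,"dy": 0.055,"dz": 0.004,"roll": -0.115,"grip": -1},
])

```text
clock: 34.8
eef_pos: [647.9, 220.1, 169.0]
orientation: [-3.141, 0.001, 1.328]
contact_force: [0.2, 0.2, -0.6]
gripper_width: 22.4
finger_force: 59.0
```

Call:
apply_moves([
  {"dx": -0.027,"dy": 0.053,"dz": 0.004,"roll": -0.115,"grip": -1},
  {"dx": -0.032,"dy": 0.05,"dz": 0.004,"roll": -0.115,"grip": -1},
  {"dx": -0.036,"dy": 0.047,"dz": 0.004,"roll": -0.115,"grip": -1},
  {"dx": -0.04,"dy": 0.043,"dz": 0.004,"roll": -0.115,"grip": -1},
  {"dx": 0,"dy": 0,"dz": 0,"roll": 0,"grip": -1},
])

```text
clock: 35.42
eef_pos: [719.3, 156.0, 162.4]
orientation: [-3.141, 0.001, 1.684]
contact_force: [0.5, -0.5, -0.1]
gripper_width: 22.2
finger_force: 59.1
```

Call:
apply_moves([
  {"dx": 0,"dy": 0,"dz": 0,"roll": 0,"grip": -1},
  {"dx": 0,"dy": 0,"dz": 0.02,"roll": 0,"grip": -1},
  {"dx": 0,"dy": 0,"dz": 0.02,"roll": 0,"grip": -1},
  {"dx": 0,"dy": 0,"dz": 0,"roll": 0,"grip": -1},
  {"dx": 0,"dy": 0,"dz": 0,"roll": 0,"grip": -1},
])

```text
clock: 36.05
eef_pos: [718.9, 158.3, 147.0]
orientation: [3.142, 0.0, 1.686]
contact_force: [-0.2, -0.3, -0.4]
gripper_width: 22.4
finger_force: 59.1
```

```bash
python3 - <<'E'
from h import *
plan([(719.7,158.6,110,96.57,5),(719.7,158.6,80,96.57,5)])
E
```

```text
at [718.9 158.3 147.   96.6] F [-0.2 -0.3 -0.4] w 22.4
[[0.0, 0.0, 0.018, 0.0], [0.0, 0.0, 0.018, 0.0], [0.0, 0.0, 0.018, 0.0], [0.0, 0.0, 0.018, 0.0], [0.0, 0.0, 0.018, 0.0]]
[[0.0, 0.0, 0.015, 0.0], [0.0, 0.0, 0.015, 0.0], [0.0, 0.0, 0.015, 0.0], [0.0, 0.0, 0.015, 0.0], [0.0, 0.0, 0.015, 0.0]]
```

Call:
apply_moves([
  {"dx": 0,"dy": 0.002,"dz": 0.05,"roll": 0,"grip": -1},
  {"dx": 0,"dy": 0,"dz": 0.05,"roll": 0,"grip": -1},
  {"dx": 0,"dy": 0,"dz": 0.04,"roll": 0,"grip": -1},
  {"dx": 0,"dy": 0,"dz": 0.025,"roll": 0,"grip": -1},
  {"dx": 0,"dy": 0,"dz": 0,"roll": 0,"grip": -1},
])

```text
clock: 36.67
eef_pos: [719.3, 158.2, 80.0]
orientation: [-3.14, 0.0, 1.686]
contact_force: [-0.9, 0.2, -0.6]
gripper_width: 22.5
finger_force: 59.1
```

Call:
apply_moves([
  {"dx": 0,"dy": 0,"dz": 0.005,"roll": 0,"grip": -1},
  {"dx": 0,"dy": 0,"dz": 0.005,"roll": 0,"grip": -1},
  {"dx": 0,"dy": 0,"dz": 0.005,"roll": 0,"grip": -1},
  {"dx": 0,"dy": 0,"dz": 0.002,"roll": 0,"grip": -1},
  {"dx": 0,"dy": 0,"dz": 0,"roll": 0,"grip": -1},
])

```text
clock: 37.3
eef_pos: [719.6, 158.3, 74.1]
orientation: [-3.142, 0.0, 1.686]
contact_force: [0.1, 0.5, -1.1]
gripper_width: 21.9
finger_force: 59.1
```

Call:
apply_moves([
  {"dx": 0,"dy": 0,"dz": 0.002,"roll": 0,"grip": -1},
  {"dx": 0,"dy": 0,"dz": 0,"roll": 0,"grip": -1},
  {"dx": 0,"dy": 0,"dz": 0.002,"roll": 0,"grip": -1},
  {"dx": 0,"dy": 0,"dz": 0,"roll": 0,"grip": -1},
  {"dx": 0,"dy": 0,"dz": 0,"roll": 0,"grip": -1},
])

```text
clock: 37.92
eef_pos: [719.6, 158.4, 72.5]
orientation: [-3.142, 0.0, 1.687]
contact_force: [0.1, -0.6, -0.3]
gripper_width: 22.4
finger_force: 59.1
```

Nearly down. One more small step, then release to about 38 mm and lift.

Call:
apply_moves([
  {"dx": 0,"dy": 0,"dz": 0.002,"roll": 0,"grip": -1},
  {"dx": 0,"dy": 0,"dz": 0,"roll": 0,"grip": -1},
  {"dx": 0,"dy": 0,"dz": 0.001,"roll": 0,"grip": -1},
  {"dx": 0,"dy": 0,"dz": 0,"roll": 0,"grip": -1},
  {"dx": 0,"dy": 0,"dz": 0,"roll": 0,"grip": -1},
])

```text
clock: 38.55
eef_pos: [719.7, 158.4, 71.9]
orientation: [3.141, -0.0, 1.687]
contact_force: [-4.4, -0.7, 8.0]
gripper_width: 22.2
finger_force: 60.2
```

Call:
apply_moves([
  {"dx": 0,"dy": 0,"dz": 0,"roll": 0,"grip": -0.1},
  {"dx": 0,"dy": 0,"dz": 0,"roll": 0,"grip": -0.1},
  {"dx": 0,"dy": 0,"dz": 0,"roll": 0,"grip": -0.1},
  {"dx": 0,"dy": 0,"dz": 0,"roll": 0,"grip": -0.1},
  {"dx": 0,"dy": 0,"dz": 0,"roll": 0,"grip": -0.1},
])

```text
clock: 39.17
eef_pos: [719.6, 158.4, 71.3]
orientation: [-3.142, 0.0, 1.687]
contact_force: [0.0, 0.0, -0.1]
gripper_width: 38.7
finger_force: 0.0
```

Call:
apply_moves([
  {"dx": 0,"dy": 0,"dz": -0.02,"roll": 0,"grip": -0.1},
  {"dx": 0,"dy": 0,"dz": -0.08,"roll": 0,"grip": -0.1},
  {"dx": 0,"dy": 0,"dz": -0.12,"roll": 0,"grip": -0.1},
  {"dx": 0,"dy": 0,"dz": -0.15,"roll": 0,"grip": -0.1},
  {"dx": 0,"dy": 0,"dz": 0,"roll": 0,"grip": -0.1},
])

```text
clock: 39.8
eef_pos: [721.7, 158.3, 225.3]
orientation: [3.134, -0.001, 1.686]
contact_force: [0.4, -1.3, -1.0]
gripper_width: 38.2
finger_force: 0.0
```

```bash
python3 - <<'E'
from h import *
t=np.radians(6.57); R=np.array([[np.cos(t),np.sin(t),0],[-np.sin(t),np.cos(t),0],[0,0,1]])
a,d,K=grab('wrist'); B=(cloud(d,K)-[674,153.3,0])@R.T; i=a.astype(int)
for nm,m in (('case',(i.min(-1)>120)&(abs(B[...,2]-84)<12)&(abs(B[...,0])<88)&(abs(B[...,1])<110)),('plate',(i[...,0]>120)&(i[...,1]<80)&(abs(B[...,2]-66)<10)&(abs(B[...,0])<75)&(abs(B[...,1])<95))):
    P=B[m]; c=P.mean(0); n=np.linalg.svd(P-c,full_matrices=False)[2][2]; print(nm,len(P),'n',n*np.sign(n[2]),'c',np.round(np.median(P,0),1),cv2.minAreaRect(P[:,:2].astype(np.float32)))
b=grab('side')[0]; cv2.imwrite('pics/end.png',np.hstack([cv2.resize(a[...,::-1],(400,300)),cv2.resize(b[150:300,130:330,::-1],(400,300))]))
s=telemetry.observe();print(s['clock'],s['eef_pos'],s['contact_force'])
E
```

```text
case 4629 n [-0.00750315  0.00149799  0.99997073] c [45.4 12.2 83.7] ((45.341041564941406, -0.034576416015625), (23.616910934448242, 183.10377502441406), 0.14891092479228973)
plate 18642 n [-0.00106461  0.00126604  0.99999863] c [-24.8  13.   65.8] ((-0.00537109375, 0.00360107421875), (189.99234008789062, 149.97781372070312), 89.9962158203125)
39.9 [719.72975238 158.45146554 220.06905421] [-1.19970811  0.15275127 -0.96624239]
```

View pics/end.png

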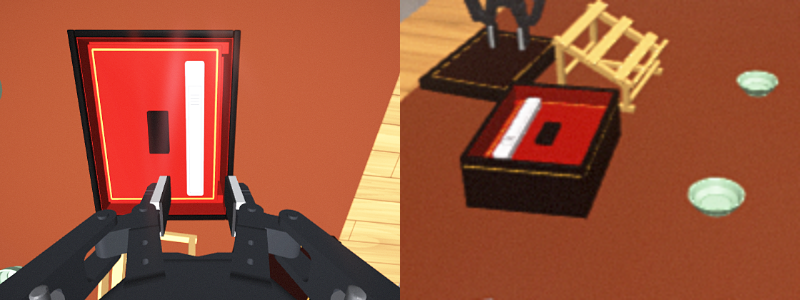

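The case lies flat beside the cleat (195,128 on the left; 518,128 on the right) with its top at z 83.7, the divider is level, and the gripper is clear. Handing in.

```bash
python3 -c "
from rig import arm
print(arm.finish_job())"
```

```text
the job is handed in; nothing more can be done
None
```

I handed the job in at about 40 s of the 72 s allowed: the jar stands upright in the free end of the box, the divider lies level on the ledges with its grip up, and the chopstick case lies flat and lengthwise beside the grip; my last measurements were within tolerance, but the hand-in gave no verdict.

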